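# Tool up the boring head and lock its clamp

### The job

Get the boring head ready for the next job: lift the cover plate off its pins and lay it flat, wholly on the rubber mat, then move every boring bit from the wooden block into a socket of the head (any socket), foot down and fully home. Only then lock the head: push the spring plunger down and, while it is held down, slide the keeper fully across so that it traps the plunger. Leave the other things on the bench where they are, and put the cover back on the mat should it get knocked off.

Things in the scene. Friction and masses are not known exactly. Their poses are not given: they have to be found in the camera images.
- housing: Grey boring head, sockets up: fixed block 150 (its x) x 250 (y) x 60 mm high; origin at the centre of its underside, z up. On its top: five sockets in a row along y at x = +42 mm; spring plunger and keeper around x = -40, y = 0; two pins (dia 8, 14 mm high) at x = +42, y = -108 and +108. At the start the cover lies over the sockets, on the pins.
- socket0 (a point): Centre of the mouth of the socket at the housing's -y end of the row, on the housing's top face (housing's x +42, y -80 mm, z 60). The five sockets stand evenly 40 mm apart from point socket0 to point socket4; each is a round blind hole 13 mm across, 40 mm deep, with a 2 mm chamfer.
- socket4 (a point): Centre of the mouth of the socket at the housing's +y end of the row, on the housing's top face (housing's x +42, y 80 mm, z 60). The five sockets stand evenly 40 mm apart from point socket0 to point socket4; each is a round blind hole 13 mm across, 40 mm deep, with a 2 mm chamfer.
- cover: Loose aluminium plate 56 (its x) x 236 (y) x 5 mm, 0.22 kg, two 12 mm holes at y = -108 and +108 that fit over the pins; black grip rib at its middle 16 (x) x 70 (y) mm, from 5 to 31 mm above the underside. Origin at the centre of its underside, z up. Starts with its underside on the housing's top face.
- cover_end_a (a point): Middle of the cover's short edge at its y = +118 mm, at its underside.
- cover_end_b (a point): Middle of the cover's short edge at its y = -118 mm, at its underside.
- mat: Black rubber mat fixed on the bench, 300 (its x) x 110 (its y) x 4 mm thick; origin at the centre of its underside (bench height), z up. Empty at the start.
- holder: Fixed wooden bit block 210 (its x) x 50 (its y) x 50 mm high; origin at the centre of its underside. Five holes along its x at -80, -40, 0, 40, 80 mm, each 13 mm across and 40 mm deep with a flat floor 10 mm above the bench.
- bit0: Loose steel boring bit, may be absent (None from the start): shank dia 10, 80 mm long, foot narrowed to dia 8 in the last 3 mm; on top a disc head dia 20, 14 mm high (80 to 94 mm above the foot). Origin at the centre of the foot, z towards the head. About 70 g. Starts head up in a hole of the wooden block; fully home, its origin is 40 mm below the socket mouth.
- bit1: Loose steel boring bit, may be absent (None from the start): shank dia 10, 80 mm long, foot narrowed to dia 8 in the last 3 mm; on top a disc head dia 22, 14 mm high (80 to 94 mm above the foot). Origin at the centre of the foot, z towards the head. About 80 g. Starts head up in a hole of the wooden block; fully home, its origin is 40 mm below the socket mouth.
- bit2: Loose steel boring bit, may be absent (None from the start): shank dia 10, 80 mm long, foot narrowed to dia 8 in the last 3 mm; on top a disc head dia 25, 14 mm high (80 to 94 mm above the foot). Origin at the centre of the foot, z towards the head. About 90 g. Starts head up in a hole of the wooden block; fully home, its origin is 40 mm below the socket mouth.
- bit3: Loose steel boring bit, may be absent (None from the start): shank dia 10, 80 mm long, foot narrowed to dia 8 in the last 3 mm; on top a disc head dia 28, 14 mm high (80 to 94 mm above the foot). Origin at the centre of the foot, z towards the head. About 100 g. Starts head up in a hole of the wooden block; fully home, its origin is 40 mm below the socket mouth.
- bit4: Loose steel boring bit, may be absent (None from the start): shank dia 10, 80 mm long, foot narrowed to dia 8 in the last 3 mm; on top a disc head dia 30, 14 mm high (80 to 94 mm above the foot). Origin at the centre of the foot, z towards the head. About 110 g. Starts head up in a hole of the wooden block; fully home, its origin is 40 mm below the socket mouth.
- plunger (a joint): Travel of the plunger down into the housing, m: 0 = out (its flat top 24 mm above the housing's top face), 0.018 = stop. Springs back when let go: 3 N at 0 rising to 9 N at the stop. The keeper's lip passes over it only when it is more than 0.014 in; trapped under the lip it rests at about 0.014.
- plunger_top (a point): Point to press, on the plunger's flat steel top (moves with it). The face is 26 mm wide along the housing's x (13 either side) and reaches 27 mm to the -y side and 52 mm to the +y side of this point, along the housing's y.
- keeper (a joint): Travel of the keeper along the housing's +y, m: 0 = open (starts 0 to 0.004), 0.022 = fully across (stop). 1.5 N of friction, stays where left. Its flat lip (10 to 15 mm above the housing's top face) stands at 0 just off the plunger's -y end, its edge 33 mm to the -y side of point plunger_top; fully across it covers 16 mm of that end.
- keeper_bar (a point): Middle of the face to push, -y side of the keeper's crossbar: 44 (housing's x) x 10 (y) x 12 mm, 26 to 38 mm above the housing's top, bridging the plunger on two legs. At keeper 0 it is 33 mm to +y of point plunger_top: shut fingertips press the plunger between lip and crossbar and, still pressing, move to +y against the crossbar, which carries the whole keeper.
- sander: Bystander: hand sanding block 110 x 75 mm, 64 mm high with its knob; origin under its centre.
- tape: Bystander: tape measure 70 x 35 x 65 mm; origin under its centre.
- glue: Bystander: upright glue bottle, dia 60, 170 mm high; origin under its centre.
- offcut: Bystander: wooden offcut 140 x 60 x 19 mm; origin under its centre.
- hammer: Bystander: hammer lying on the bench.
- jar: Bystander: glass jar, dia 70, 90 mm high; origin under its centre.

How it is judged:
On the way, in this order (a step that is already met when the one before it is completed fails the run):
1. the cover lies flat on the rubber mat (y of cover_end_a in the frame of mat between -0.03 and 0.03 m and x of cover_end_a in the frame of mat between -0.153 and 0.153 m and y of cover_end_b in the frame of mat between -0.03 and 0.03 m and x of cover_end_b in the frame of mat between -0.153 and 0.153 m and z of cover in the frame of mat between 0 and 0.008 m and angle between cover's own z axis and vertical below 0.06 rad), for 0.2 s.
2. every bit stands fully home in a socket of the boring head (z of each of bit0, bit1, bit2, bit3, bit4 in the frame of housing below 0.0235 m and x of bit0 in the frame of housing between 0.034 and 0.05 m and y of bit0 in the frame of housing between -0.09 and 0.09 m and angle between each of bit0, bit1, bit2, bit3, bit4's own z axis and vertical below 0.12 rad and x of bit1 in the frame of housing between 0.034 and 0.05 m and y of bit1 in the frame of housing between -0.09 and 0.09 m and x of bit2 in the frame of housing between 0.034 and 0.05 m and y of bit2 in the frame of housing between -0.09 and 0.09 m and x of bit3 in the frame of housing between 0.034 and 0.05 m and y of bit3 in the frame of housing between -0.09 and 0.09 m and x of bit4 in the frame of housing between 0.034 and 0.05 m and y of bit4 in the frame of housing between -0.09 and 0.09 m), for 0.2 s.
3. the plunger is pushed in and the keeper is across it (value of joint plunger above 0.011 m and value of joint keeper above 0.016 m), for 0.2 s.
At the end, for the whole second after the job is handed in: Cover flat on the mat, no part more than 3 mm over its edge; every bit upright (0.12 rad) in a socket, its foot within 3.5 mm of the socket floor; keeper at least 16 mm across, plunger at least 11 mm in; all at rest and the other things within 5 cm of where they were (all of step 1 and all of step 2 and all of step 3 and linear speed of each of cover, bit0, bit1, bit2, bit3, bit4 below 0.02 m/s); the robot touches nothing.
It fails at once if one of the other loose things on the bench is shifted by more than 5 cm (distance of any of sander, tape, glue, offcut, hammer, jar from where it was at the start of the episode above 0.05 m).
Of bit0, bit1, bit2, bit3, bit4 only 3 to 5 are there at a start; the rules pass over those that are not, and their reading is None.
At some moment in a run one of cover may be knocked a few centimetres aside while the robot is not near it.
It also fails if it takes over 210 s, if anything falls off the work surface, if the arm or the gripper's body presses on something with over 40 N, if the wrist force passes 120 N, or if a joint passes its speed limit or range.

### The arm

A 6-joint arm with a two-finger parallel gripper is mounted at the origin on the work surface. World frame = base frame: x ahead of the robot, y to its left, z up, the work surface at z = 0. Lengths are in m, angles in rad, forces in N, time in s.
With the tool pointing down it reaches from about 0.325 to 0.9 m from the base axis. Payload 6.1 kg.
Tool frame: the origin (TCP) lies midway between the tips of the shut fingers; the grasp point (between the pads) lies 19 mm behind it; x points along the fingers, z is the direction in which the jaws open and shut, and the axes are right-handed (so a half turn about x gives the same grasp; the last joint's range is limited). The gripper opens to 87 mm and grips with 3 to 60 N. Pads are 19 mm wide; open, the fingers measure 117 mm over their backs; the gripper's body (75 mm by 190 mm) begins 51 mm behind the grasp point.
Start: joints at [-0.126, 0.22, 1.526, -0, 1.395, -0.126], TCP at [0.625, -0, 0.191] pointing down, gripper open.
Joint ranges: [-2.98, 2.98], [-0.91, 2.08], [0.09, 2.57], [-1.24, 4.39], [0.2, 2.65], [-2.68, 2.68]. Speed limits (rad/s): [2.57, 2.57, 3.01, 3.14, 3.14, 3.14].

### API

Orientations are given as a unit quaternion [w, x, y, z].
In Python, from workcell import env gives the robot as it stands.
- The arm moves only by the tool move_arm, never from a script. Its argument "rows" is a list of rows, each a list of 5 numbers: the opening, from -1 (shut) to 1 (fully open), then the shift along the tool's x, y, z in m, then the turn about the tool's x in degrees. In form: [[claw, tx, ty, tz, spin], ...]. A call has exactly 10 rows; each row shifts and turns the pose as measured when the row begins, along the tool's axes as they then stand; what a row does not reach is not made up. A row lasts 1/8 s, in which the tool goes at most 62.5 mm and 10.7 degrees, less where a joint would pass 70% of its speed; a pose out of reach is approached as far as the arm can. A call with a gripper value outside its range is refused whole. The fingers move at their own pace and stop on an object; "grip_force" is the grip in N (left out, the last holds). Time passes only in rows, so rows that do not move let the fingers close, or fill a call up. It gives the time, the measured TCP pose, the force and the opening at its end, in the units of the state.
- env.get_obs(): the state, without advancing time (a new reading comes with each control period).
- env.grab_frame(name): name is "scene" or "side" or "wrist"; returns (picture, depth): 420x560x3 uint8, red, green, blue; 420x560 float32, m along the optical axis (not along the pixel's ray), 0 where there is no reading.
- env.get_calibration(name): a dict with "fx", "fy", "cx", "cy" (pixels), "k1" (the pictures are not rectified: a ray, as slopes to the right and down, at radius r is drawn at 1 + k1 r^2 times it, then the intrinsics apply), "R" (3x3) and "t" (3): a world point X has camera coordinates R X + t. Camera axes: x right, y down, z forward; pixel columns grow to the right and rows downward; lengths in m; the calibration is good to about 2 mm. A picture is of the moment at which its call begins: read the wrist's pose just before it. get_calibration takes no time and is no camera call; for the wrist camera it gives the pose at the moment of the call.
- env.job_done(): hands the job in, once; it reports no verdict.
The state is a dict: "time": time; "qpos": joint angles; "joint_vel": joint speeds; "joint_efforts": joint torques, N m; "tool_pos": TCP position; "eef_rot": TCP orientation; "force": force on the tool from outside, world axes, zero at the start; "wrist_torque": the same for the moment, N m; "grip_width": opening from 0.0 (shut) to 1.0 (fully open).
Only numpy, scipy, OpenCV 4.12 (cv2) and the standard library are available. Lean on these libraries where they do the work, as an engineer would, in place of code of your own. Each camera call takes 0.05 s, during which the arm holds its last target. There are 200 camera calls.

## Working session

There is one attempt and no reset: what is moved stays moved. The work goes in short steps, Python scripts to look and compute and a tool call to move; the robot and the scene stay as the last step left them, time stands still between calls to the robot, and variables do not carry over. Pictures are saved under pics/ and viewed, about 12 in all and at most 16, crops included, and the job is handed in when it is done.

Besides the shell and the picture viewer there is one more tool, called after "Call:" as name(argument=value, ...), one argument or row to a line, values as JSON. move_arm: Moves the arm, as the interface text tells. Its arguments: {"type":"object","properties":{"rows":{"type":"array"},"grip_force":{"type":"number"}},"required":["rows"]}

```bash
mkdir -p pics; ls
cat > h.py <<'E'
import numpy as np, cv2
from workcell import env
from scipy.spatial.transform import Rotation as Rn
def undist(c,px):
    px=np.atleast_2d(np.asarray(px,float))
    K=np.array([[c['fx'],0,c['cx']],[0,c['fy'],c['cy']],[0,0,1]])
    return cv2.undistortPoints(px[:,None],K,np.array([c['k1'],0,0,0.]))[:,0]
def ray(c,px):
    s=undist(c,px); R=np.array(c['R']);t=np.array(c['t'])
    d=np.c_[s,np.ones(len(s))]@R; return -R.T@t,d
def plane(c,px,z):
    o,d=ray(c,px); return o+d*((z-o[2])/d[:,2])[:,None]
def cloud(c,dep):
    v,u=np.mgrid[:dep.shape[0],:dep.shape[1]]
    s=undist(c,np.c_[u.ravel(),v.ravel()])
    R=np.array(c['R']);t=np.array(c['t'])
    P=(np.c_[s,np.ones(len(s))]*dep.ravel()[:,None]-t)@R
    P[dep.ravel()==0]=np.nan
    return P.reshape(*dep.shape,3)
def grab(n,save=None):
    c=env.get_calibration(n); p,d=env.grab_frame(n)
    if save: cv2.imwrite('pics/'+save,p[:,:,::-1])
    return c,p,d
def tool():
    o=env.get_obs(); q=np.array(o['eef_rot']); return np.array(o['tool_pos']),Rn.from_quat(q[[1,2,3,0]]).as_matrix(),o
E
python3 - <<'E'
from h import *
for n in('scene','side','wrist'):
    c,p,d=grab(n,n+'0.png'); np.savez(n+'0.npz',p=p,d=d,**c)
    print(n,np.round(-np.array(c['R']).T@c['t'],3),c['fx'],c['k1'],np.round(c['R'],2).tolist())
p,R,o=tool(); print(p,R.round(3),o)
E
```

```text
pics
scene [ 1.184 -0.335  1.239] 426.2144975531678 -0.029960915439026896 [[0.46, 0.89, 0.01], [0.76, -0.38, -0.53], [-0.47, 0.25, -0.85]]
side [-0.158 -0.779  1.082] 394.06679176351605 -0.05338267494072332 [[0.74, -0.67, 0.01], [-0.44, -0.5, -0.74], [0.5, 0.54, -0.67]]
wrist [0.625 0.071 0.383] 303.98222059840367 0.004961396443444984 [[1.0, 0.0, -0.0], [0.0, -0.97, 0.26], [-0.0, -0.26, -0.97]]
[6.24453771e-01 6.00214338e-05 1.90270482e-01] [[-0.002 -0.     1.   ]
 [ 0.     1.     0.   ]
 [-1.     0.    -0.002]] {'time': 0.15, 'qpos': array([-1.26103628e-01,  2.21051799e-01,  1.52737456e+00, -8.43849227e-06,
        1.39471989e+00, -1.26103954e-01]), 'joint_vel': array([ 0.00052432, -0.00282964, -0.00276718,  0.00167915, -0.0019226 ,
        0.00063965]), 'joint_efforts': array([ 5.44750201e-04, -4.95191681e+01, -3.87881935e+01,  6.99610985e-02,
        5.31197037e-02, -7.11234907e-05]), 'tool_pos': array([6.24453771e-01, 6.00214338e-05, 1.90270482e-01]), 'eef_rot': array([7.06561281e-01, 6.55292378e-05, 7.07651855e-01, 6.68091143e-05]), 'force': array([0.59793304, 0.28319137, 0.58550415]), 'wrist_torque': array([-0.01505049,  0.00420105,  0.03541535]), 'grip_width': 0.9976147299481823}
```

View pics/scene0.png

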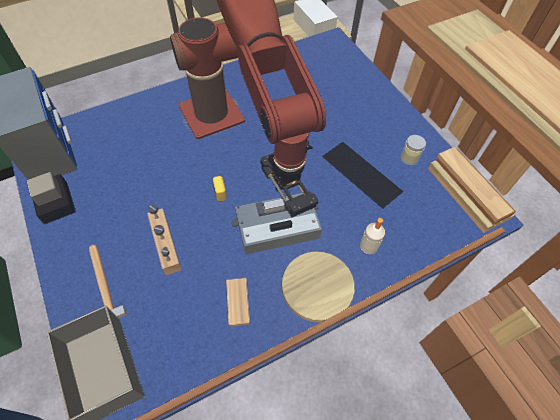

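View pics/side0.png

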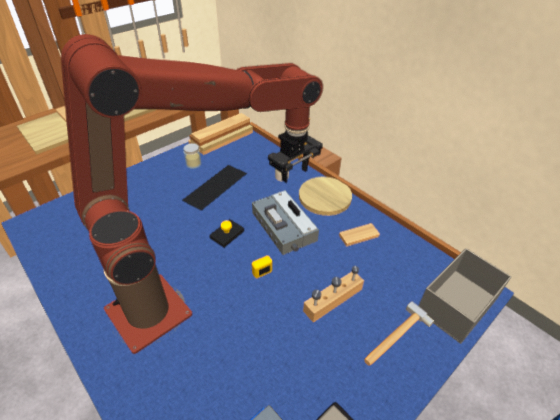

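The scene view shows the housing at about (280,225) with the cover and its black rib at (281,225), and the mat at (363,174). The wooden block with three bits has heads at about (154,211), (159,231) and (166,253). The side view agrees: housing at (285,220), mat at (215,187), bits at (317,295), (337,284) and (354,271), and the sander next to the housing at (227,232).

Run:
```python
from h import *
def rect(pts):
    r=cv2.minAreaRect(pts.astype(np.float32)*1000); (c,s,a)=r; return np.round(c,1),np.round(s,1),round(a,1)
def comps(m,mn):
    n,l,s,ce=cv2.connectedComponentsWithStats(m.astype(np.uint8))
    return [(l==i,s[i]) for i in range(1,n) if s[i][4]>mn]
for n in('scene','side'):
    f=np.load(n+'0.npz'); c={k:(f[k] if f[k].ndim else float(f[k])) for k in f if k not in 'pd'}
    P=cloud(c,f['d']); p=f['p'].astype(int); h=cv2.cvtColor(f['p'],cv2.COLOR_RGB2HSV)
    z=P[...,2]; on=(abs(P[...,0]-.6)<.35)&(abs(P[...,1])<.6)
    print(n,'bench z',np.nanmedian(z[on&(h[...,0]>100)&(h[...,0]<125)&(h[...,1]>120)]))
    # mat
    for m,s in comps(on&(h[...,2]<60)&(z<.012),300):
        ct=max(cv2.findContours(m.astype(np.uint8),0,2)[0],key=len)[:,0]
        print(' dark',rect(plane(c,ct,.004)[:,:2]),s)
    for lo,hi,nm in((.03,.0585,'~50'),(.056,.072,'~60'),(.078,.106,'90-104')):
        for m,s in comps(on&(z>lo)&(z<hi),15 if lo>.07 else 60):
            print(' ',nm,rect(P[m][:,:2]),'z',np.round(np.median(z[m]),4),s, h[m].mean(0).round())
```

```text
scene bench z -0.0010539961996911956
 dark (array([519.8, 367.5]), array([297.3, 105.6]), 13.8) [323 142  80  66 811]
  ~50 (array([550.6, 552.3]), array([70.1, 40.4]), 36.3) z 0.0431 [402 147  20  14 105] [ 35.  60. 144.]
  ~50 (array([792.3, 595.2]), array([190.2,   9.7]), 0.2) z 0.0362 [446 180  38  43 112] [ 19.  90. 150.]
  ~50 (array([ 381.3, -122.9]), array([36.4, 50.8]), 80.8) z 0.0486 [213 182  13  17  71] [ 33. 138. 160.]
  ~50 (array([514.2, -93.2]), array([70.8, 38.6]), 48.4) z 0.0572 [235 207  19  15  84] [105.  38. 145.]
  ~50 (array([ 472.8, -355.4]), array([ 50.8, 211.1]), 84.1) z 0.0485 [148 209  32  62 810] [ 17.  83. 198.]
  ~50 (array([571.6,   4.5]), array([68.7, 30.8]), 76.3) z 0.0566 [269 212  22  10  68] [105.  34. 150.]
  ~50 (array([642.1, -20.4]), array([251.4,  31.7]), 72.9) z 0.0473 [242 226  79  25 388] [53. 13. 99.]
  ~50 (array([785.2, 213.5]), array([60.8, 32.7]), 34.6) z 0.0446 [361 236  20  15  84] [ 26.  40. 157.]
  ~50 (array([ 727.5, -561.5]), array([195.7,   3.1]), 0.4) z 0.0438 [113 312  22  63 128] [58.  5. 71.]
  ~50 (array([ 865.7, -568. ]),
[... 2614 characters left out ...]
.2) z 0.0871 [288 201  12  14  74] [80. 18. 50.]
  90-104 (array([531.7,   9. ]), array([79.7, 42.6]), 69.3) z 0.0833 [265 204  17  18 144] [ 76.  13. 159.]
  90-104 (array([ 770.7, -567.4]), array([ 31.6, 216.5]), 81.0) z 0.0924 [429 252  46  38 166] [19. 41. 96.]
  90-104 (array([ 547.9, -367.3]), array([20.6, 19.6]), 4.2) z 0.1019 [352 266   7   9  47] [ 93.  42. 110.]
  90-104 (array([ 469.1, -358.3]), array([30. , 29.6]), 76.9) z 0.1028 [332 276  10  11  79] [ 83.  39. 111.]
  90-104 (array([ 389.3, -350.5]), array([28.2, 26.6]), 6.7) z 0.1026 [312 289  10  11  75] [ 87.  41. 113.]
  90-104 (array([ 637.1, -580.7]), array([36.2,  8.4]), 86.3) z 0.0928 [423 291  13  12  77] [25. 42. 83.]
```

View pics/wrist0.png

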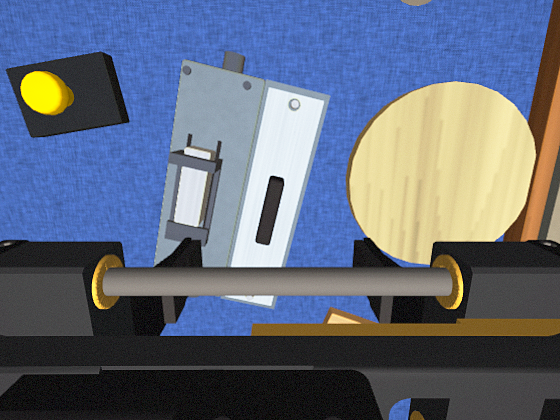

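The wrist view shows the housing with its +y end up and the cover's rib at about (270,210). A pin is visible at (294,104), and the plunger face lies at (192,195) between the lip (185,232) and the crossbar (195,160). I'll refine the rib and plunger positions from this view.

Run:
```python
from h import *
f=np.load('wrist0.npz'); c={k:(f[k] if f[k].ndim else float(f[k])) for k in f if k not in 'pd'}
P=cloud(c,f['d']); h=cv2.cvtColor(f['p'],cv2.COLOR_RGB2HSV)
m=np.zeros(h.shape[:2],np.uint8); m[165:255,245:300]=(h[165:255,245:300,2]<70)
ct=max(cv2.findContours(m,0,2)[0],key=len)[:,0]
print('rib',cv2.minAreaRect((plane(c,ct,.091)[:,:2]*1000).astype(np.float32)),'depth z',np.nanmedian(P[...,2][m>0]))
w=np.zeros_like(m); w[70:235,220:335]=((h[...,2]>185)&(h[...,1]<40))[70:235,220:335]
print('pin',plane(c,[[294,104]],.074)[0].round(4),P[104,294])
for px in((192,195),(196,153),(195,165),(186,232),(270,210)): print(px,P[px[1],px[0]].round(4))
```

```text
rib ((616.7667236328125, -10.434253692626953), (70.62458038330078, 14.71334457397461), 76.86885833740234) depth z 0.09008464835203733
pin [0.6408 0.0916 0.074 ] [0.64079265 0.09163827 0.07346747]
(192, 195) [0.5388 0.0041 0.0836]
(196, 153) [0.5461 0.0459 0.085 ]
(195, 165) [0.5474 0.0358 0.0965]
(186, 232) [ 0.527  -0.0383  0.0753]
(270, 210) [ 0.6175 -0.0097  0.0903]
```

Call:
move_arm(
  rows=[
    [0,0,-0.012,-0.008,8],
    [0,0.03,0,0,5.1],
    [0,0.03,0,0,0],
    [0,0.02,0,0,0],
    [0,0.01,0,0,0],
    [0,0,0,0,0],
    [0,0,0,0,0],
    [0,0,0,0,0],
    [0,0,0,0,0],
    [0,0,0,0,0],
  ],
  grip_force=30,
)

```text
time: 1.4
tool_pos: [0.6183, -0.0124, 0.1006]
eef_rot: [0.703, 0.083, 0.701, -0.083]
force: [0.3, -1.1, -0.3]
grip_width: 0.499
```

Call:
move_arm(
  rows=[
    [0,0.015,0,-0.0015,0],
    [0,0.015,0,0,0],
    [0,0,0,0,0],
    [-1,0,0,0,0],
    [-1,0,0,0,0],
    [-1,0,0,0,0],
    [-1,0,0,0,0],
    [-1,0,0,0,0],
    [-1,0,0,0,0],
    [-1,0,0,0,0],
  ],
)

```text
time: 2.65
tool_pos: [0.6169, -0.012, 0.0687]
eef_rot: [0.703, 0.083, 0.701, -0.083]
force: [-0.0, 0.3, 0.6]
grip_width: 0.007
```

Run:
```python
from h import *
p,R,o=tool(); print(p,R.round(3).tolist(),o['grip_width']*87)
# target mat: jaw dir (tool z) yaw = 13.7-90=-76.3
print('yaw z',np.degrees(np.arctan2(R[1,2],R[0,2])))
```

```text
[ 0.61694417 -0.01201161  0.06866307] [[0.004, 0.233, 0.972], [-0.001, 0.972, -0.233], [-1.0, 0.0, 0.004]] 0.6348978904090329
yaw z -13.495576531024073
```

The fingers shut on nothing, so I'll look.

Run:
```python
from h import *
c,p,d=grab('wrist'); np.savez('w1.npz',p=p,d=d,**c)
c2,p2,d2=grab('side'); np.savez('s1.npz',p=p2,d=d2,**c2)
cv2.imwrite('pics/a1.png',np.hstack([cv2.resize(p,(440,330)),cv2.resize(p2[150:300,200:400],(360,330),fx=1)])[:,:,::-1])
```

```text
(no output)
```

View pics/a1.png

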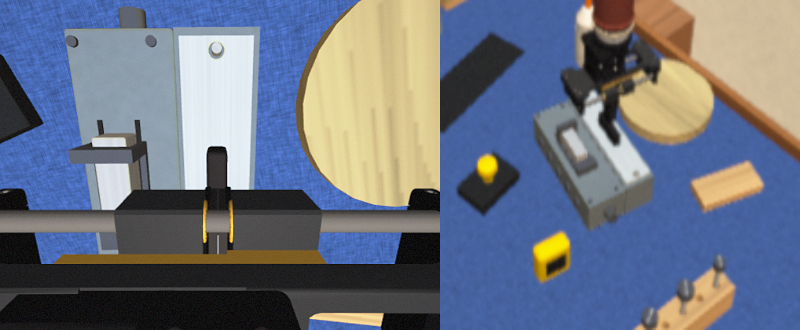

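Run:
```python
from h import *
f=np.load('w1.npz'); c={k:(f[k] if f[k].ndim else float(f[k])) for k in f if k not in 'pd'}
P=cloud(c,f['d'])
for px in((276,61),(276,190),(276,200),(266,195),(287,195),(276,215),(276,230),(276,245),(276,270),(276,290),(250,150),(330,100)): print(px,P[px[1],px[0]].round(4),f['p'][px[1],px[0]])
cv2.imwrite('pics/a2.png',cv2.resize(f['p'][170:340,180:380],None,fx=3,fy=3)[:,:,::-1])
```

```text
(276, 61) [0.6416 0.0915 0.0736] [212 220 228]
(276, 190) [0.6245 0.0206 0.0804] [26 21 19]
(276, 200) [0.6236 0.0168 0.0901] [54 49 47]
(266, 195) [0.6186 0.0208 0.0891] [33 31 30]
(287, 195) [0.6305 0.0177 0.0881] [31 23 23]
(276, 215) [0.6215 0.0079 0.0898] [61 55 54]
(276, 230) [ 0.6194 -0.0009  0.0906] [57 52 47]
(276, 245) [ 0.6187 -0.0037  0.1071] [30 23 29]
(276, 270) [0.6241 0.0192 0.1841] [75 71 68]
(276, 290) [0.6231 0.015  0.1875] [150 142 136]
(250, 150) [0.6138 0.0466 0.0648] [229 237 243]
(330, 100) [ 6.809e-01  6.670e-02 -3.000e-04] [ 62  93 170]
```

View pics/a2.png

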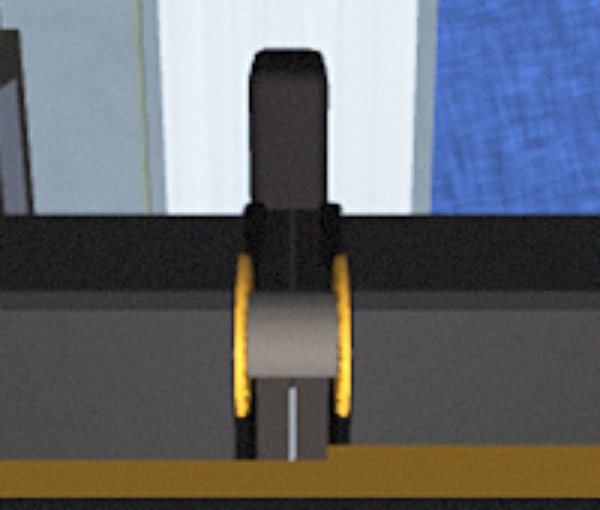

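Run:
```python
from h import *
f=np.load('s1.npz'); c={k:(f[k] if f[k].ndim else float(f[k])) for k in f if k not in 'pd'}
c2,p2,d2=grab('scene')
for c,p,d in((c,f['p'],f['d']),(c2,p2,d2)):
    P=cloud(c,d); X=np.array([.617,-.012,.09])
    q=np.array(c['R'])@X+c['t']; u,v=int(c['fx']*q[0]/q[2]+c['cx']),int(c['fy']*q[1]/q[2]+c['cy']); print(u,v)
    for r in range(v-16,v+12,2): print(r,' '.join('%4d,%4d,%4d'%tuple(np.nan_to_num(P[r,k]*1000)) for k in range(u-6,u+9,3)))
```

```text
293 204
188  563, -29, 212  576, -31, 206  584, -37, 206  602, -34, 194  618, -33, 185
190  566, -26, 199  575, -32, 198  588, -33, 192  598, -38, 189  611, -41, 184
192  585,  -7, 168  576, -31, 188  582, -40, 191  587, -50, 194  604, -47, 183
194  566, -26, 181  572, -35, 184  577, -45, 188  591, -47, 181  626, -27, 148
196  561, -33, 179  603,  -4, 137  580, -43, 175  615, -23, 142  725,  66,  20
198  644,  53,  64  656,  48,  60  600, -23, 141  617, -22, 130  726,  66,   8
200  638,  46,  63  647,  38,  62  601, -23, 131  617, -23, 121  724,  64,   0
202  630,  37,  62  620,  11,  86  604, -20, 117  620, -20, 108  717,  56,  -1
204  621,  28,  64  611,   1,  88  602, -22, 110  618, -22, 100  709,  48,  -2
206  617,  24,  59  608,  -2,  83  612, -14,  88  642,   0,  60  701,  40,  -2
208  609,  14,  60  612,   2,  66  607, -18,  84  612, -30,  89  639, -19,  64
210  598,   3,  64  609,  -1,  61  604, -22,  78  607, -35,  85  615, -43,  86
212  591,  -3,  63  601, -10,  62  609, -18,  62  601, -41,  84  609, -49,  84
214  589,  -6,  56  591, -20,  64  602, -25,  61  601, -41,  73  
[... 427 characters left out ...]
-45, 191  655, -44, 213  645, -29, 186  649, -21, 187  649, -11, 178
219  642, -46, 184  659, -46, 211  646, -29, 177  647, -19, 170  597,  20,  64
221  650, -51, 188  666, -50, 213  625, -17, 124  627,  -8, 119  618,   8,  92
223  655, -53, 187  672, -53, 213  674, -44, 210  678, -37, 210  683, -30, 212
225  662, -57, 188  677, -56, 213  681, -48, 212  684, -40, 211  688, -33, 211
227  677, -65, 208  683, -58, 213  687, -51, 213  690, -43, 211  694, -37, 213
229  681, -67, 205  689, -62, 214  692, -54, 212  697, -47, 215  700, -39, 213
231  619, -34,  65  694, -64, 212  698, -57, 213  701, -49, 212  705, -42, 213
233  625, -37,  64  700, -67, 213  701, -59, 208  702, -49, 202  707, -43, 205
```

Call:
move_arm(
  rows=[
    [-1,-0.02,0,0,0],
    [-1,-0.02,0,0,0],
    [-1,-0.02,0,0,0],
    [-1,0,0,0,0],
    [-1,0,0,0,0],
    [-1,0,0,0,0],
    [-1,0,0,0,0],
    [-1,0,0,0,0],
    [-1,0,0,0,0],
    [-1,0,0,0,0],
  ],
)

```text
time: 4.05
tool_pos: [0.6166, -0.012, 0.1332]
eef_rot: [0.704, 0.083, 0.701, -0.083]
force: [-0.1, -0.5, -0.3]
grip_width: 0.002
```

Run:
```python
from h import *
c,p,d=grab('wrist'); np.savez('w2.npz',p=p,d=d,**c)
c2,p2,d2=grab('side'); 
print(tool()[2])
cv2.imwrite('pics/a3.png',np.hstack([cv2.resize(p,(400,300)),cv2.resize(p2[155:255,235:368],(400,300))])[:,:,::-1])
```

```text
{'time': 4.15, 'qpos': array([-1.47198526e-01,  2.42924706e-01,  1.61087359e+00, -1.05642889e-05,
        1.28385446e+00,  8.83208867e-02]), 'joint_vel': array([ 0.00020928, -0.00122334, -0.00086683,  0.00144152,  0.00030101,
        0.00027654]), 'joint_efforts': array([-1.98240676e-03, -4.91606426e+01, -3.74200666e+01,  7.61358300e-02,
        8.29639990e-03,  2.83600139e-04]), 'tool_pos': array([ 0.61667404, -0.0119794 ,  0.1333007 ]), 'eef_rot': array([ 0.70360061,  0.08303058,  0.7008161 , -0.08311975]), 'force': array([-0.35845836,  0.11889292,  0.84843988]), 'wrist_torque': array([-0.02935184, -0.02831139, -0.02504333]), 'grip_width': 0.004556479029306423}
```

View pics/a3.png

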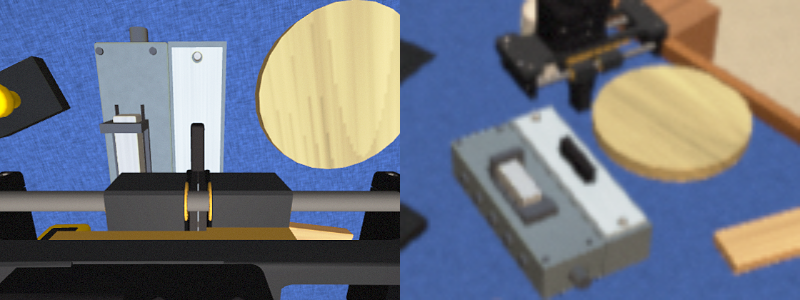

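Run:
```python
from h import *
for n in ('side','scene'):
    c,p,d=grab(n)
    P=cloud(c,d); 
    q=np.linalg.norm(P[...,:2]-[.617,-.012],axis=2)
    m=(q<.03)&(P[...,2]>.1)
    v,u=np.nonzero(m); print(n,len(v), np.sort(P[...,2][m])[:12].round(3))
    if n=='side':
        for r in range(176,196): print(r,' '.join('%4d,%4d,%4d'%tuple(np.nan_to_num(P[r,k]*1000)) for k in range(286,304,3)))
    # expected pixel of TCP
    X=np.array(tool()[0]); k=np.array(c['R'])@X+c['t']; print('tcp px',c['fx']*k[0]/k[2]+c['cx'],c['fy']*k[1]/k[2]+c['cy'])
```

```text
side 324 [0.159 0.159 0.162 0.163 0.163 0.165 0.165 0.165 0.166 0.166 0.167 0.168]
176  559, -26, 265  580, -19, 250  583, -31, 255  591, -37, 255  598, -45, 256  610, -47, 250
177  774, 198,  15  579, -20, 247  578, -36, 256  587, -41, 255  595, -47, 254  609, -48, 248
178  771, 194,  14  579, -21, 243  575, -39, 256  585, -44, 253  596, -47, 249  611, -47, 241
179  773, 196,   6  568, -32, 251  573, -41, 253  582, -46, 252  597, -47, 245  612, -46, 236
180  560, -26, 247  568, -32, 246  574, -40, 248  582, -47, 249  595, -48, 242  827, 157,  -4
181  556, -31, 248  567, -34, 244  575, -40, 243  585, -44, 241  598, -46, 235  822, 152,  -4
182  554, -32, 245  781, 185,  -7  576, -39, 238  582, -48, 240  618, -27, 208  817, 147,  -4
183  767, 189,  -9  771, 175,  -2  598, -17, 209  607, -23, 207  619, -26, 202  811, 141,  -3
184  753, 174,   2  765, 168,   0  602, -13, 199  608, -22, 202  617, -28, 200  805, 135,  -1
185  755, 176,  -5  762, 165,  -2  606, -10, 191  608, -22, 197  621, -24, 191  802, 132,  -3
186  749, 171,  -4  753, 155,   2  605, -11, 187  609, -22, 192  621, -24, 18
[... 333 characters left out ...]
 607,  -9, 166  609, -23, 174  624, -23, 165  762,  92,  15
191  727, 147,  -5  731, 132,   1  746, 129,  -4  610, -22, 168  621, -26, 164  752,  82,  21
192  672,  89,  56  730, 131,  -3  739, 122,  -2  610, -22, 163  758, 105,  -1  750,  80,  19
193  665,  81,  60  727, 128,  -4  734, 116,   0  744, 108,  -1  756, 103,  -4  744,  74,  20
194  658,  74,  63  721, 121,  -2  731, 113,  -2  738, 103,   0  751,  97,  -3  741,  71,  18
195  654,  70,  63  715, 115,   0  729, 111,  -6  737, 101,  -3  741,  87,   3  734,  63,  22
tcp px 293.9293873031953 196.16530555866933
scene 786 [0.167 0.17  0.182 0.182 0.183 0.186 0.192 0.193 0.195 0.195 0.195 0.198]
tcp px 281.2652532004039 216.4437244609345
```

The depth image shows the shut tips about 25 mm above the reported TCP, while the sideways position agrees. That explains closing just above the rib. I'll treat the real tip as reported z + 0.025, then descend and grip again.

Call:
move_arm(
  rows=[
    [0,0,0,0,0],
    [0,0,0,0,0],
    [0,0,0,0,0],
    [0,0.03,0,0,0],
    [0,0.025,0,0,0],
    [0,0.01,0,0,0],
    [0,0.007,0,0,0],
    [0,0.006,0,0,0],
    [0,0.005,0,0,0],
    [0,0,0,0,0],
  ],
)

```text
time: 5.5
tool_pos: [0.6201, -0.0124, 0.0514]
eef_rot: [0.706, 0.083, 0.699, -0.083]
force: [-0.3, 0.7, 0.1]
grip_width: 0.499
```

Call:
move_arm(
  rows=[
    [-1,0,0,0,0],
    [-1,0,0,0,0],
    [-1,0,0,0,0],
    [-1,0,0,0,0],
    [-1,0,0,0,0],
    [-1,0,0,0,0],
    [-1,0,0,0,0],
    [-1,0,0,0,0],
    [-1,0,0,0,0],
    [-1,0,0,0,0],
  ],
)

```text
time: 6.75
tool_pos: [0.6189, -0.0121, 0.0524]
eef_rot: [0.705, 0.083, 0.699, -0.083]
force: [-0.5, -0.3, 0.5]
grip_width: 0.176
```

Call:
move_arm(
  rows=[
    [-1,-0.01,0,0,0],
    [-1,-0.02,0,0,0],
    [-1,-0.03,0,0,0],
    [-1,-0.03,0,0,0],
    [-1,0,0.02,-0.012,0],
    [-1,0,0.04,-0.022,0],
    [-1,0,0.04,-0.022,0],
    [-1,0,0.04,-0.022,0],
    [-1,0,0.04,-0.022,0],
    [-1,0,0.02,-0.01,0],
  ],
)

```text
time: 8.0
tool_pos: [0.5532, 0.2177, 0.1473]
eef_rot: [0.705, 0.085, 0.699, -0.083]
force: [-0.0, -0.1, -2.4]
grip_width: 0.177
```

Call:
move_arm(
  rows=[
    [-1,0,0.04,-0.02,0],
    [-1,0,0.04,-0.02,0],
    [-1,0,0.03,-0.02,0],
    [-1,0,0,0,10],
    [-1,0,0,0,10],
    [-1,0,0,0,10],
    [-1,0,0,0,10],
    [-1,0,0,0,10],
    [-1,0,0,0,10],
    [-1,0,0,0,0],
  ],
)

```text
time: 9.25
tool_pos: [0.5023, 0.3526, 0.1403]
eef_rot: [0.56, 0.428, 0.563, -0.431]
force: [0.1, -0.1, -1.9]
grip_width: 0.179
```

```bash
cat > st.py <<'E'
from h import *
import sys
p,R,o=tool()
print('t',round(o['time'],2),'p',p.round(4),'yaw',np.degrees(np.arctan2(R[1,2],R[0,2])).round(2),'toolx',R[:,0].round(4),'grip',round(o['grip_width']*87,1),'F',o['force'].round(1))
if len(sys.argv)>3:
    T=np.array([float(a) for a in sys.argv[1:4]]); print('tool shift',((T-p)@R).round(4))
E
python3 st.py .518 .366 .09
python3 - <<'E'
from h import *
c,p,d=grab('side'); c1,p1,d1=grab('scene')
cv2.imwrite('pics/b1.png',np.hstack([cv2.resize(p[100:275,130:363],(400,300)),cv2.resize(p1[90:265,230:463],(400,300))])[:,:,::-1])
E
```

```text
t 9.25 p [0.5023 0.3526 0.1403] yaw -74.82 toolx [-5.6e-03 -9.0e-04 -1.0e+00] grip 15.6 F [ 0.1 -0.1 -1.9]
tool shift [ 0.0502  0.019  -0.0087]
```

View pics/b1.png

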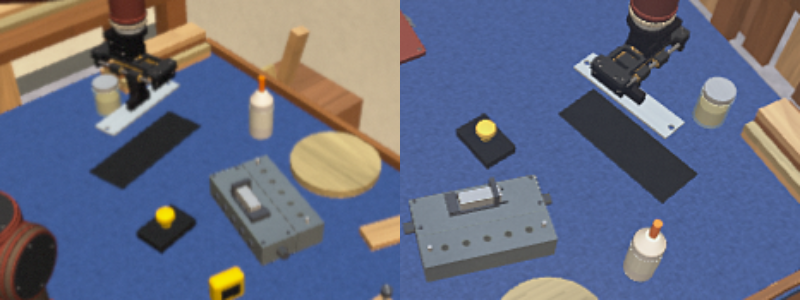

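The cover is in the gripper, about parallel to the mat, and the sockets are uncovered. I'll go over the mat and down, then check.

Call:
move_arm(
  rows=[
    [-1,0,0.019,-0.009,1.4],
    [-1,0.02,0,0,0],
    [-1,0.03,0,0,0],
    [-1,0.03,0,0,0],
    [-1,0.01,0,0,0],
    [-1,0.01,0,0,0],
    [-1,0,0,0,0],
    [-1,0,0,0,0],
    [-1,0,0,0,0],
    [-1,0,0,0,0],
  ],
)

```text
time: 10.6
tool_pos: [0.5155, 0.3657, 0.0359]
eef_rot: [0.559, 0.43, 0.561, -0.434]
force: [-0.6, -1.1, -2.8]
grip_width: 0.176
```

```bash
python3 st.py .518 .366 .005
cat > mat.py <<'E'
from h import *
M=np.array([.518,.366]);a=np.radians(13.7);ex=np.array([np.cos(a),np.sin(a)]);ey=np.array([-ex[1],ex[0]])
for n in('side','scene'):
    c,p,d=grab(n); P=cloud(c,d); h=cv2.cvtColor(p,cv2.COLOR_RGB2HSV)
    L=np.stack([(P[...,:2]-M)@ex,(P[...,:2]-M)@ey],-1)
    near=(abs(L[...,0])<.2)&(abs(L[...,1])<.1)
    b=near&(h[...,1]<60)&(h[...,2]>150)&(P[...,2]<.1)
    nn,l,s,_=cv2.connectedComponentsWithStats(b.astype(np.uint8)); b=l==1+np.argmax(s[1:,4])
    print(n,'cover z',np.percentile(P[b][:,2],[5,50,95]).round(4),'rect(mat frame mm)',cv2.minAreaRect((L[b]*1000).astype(np.float32)))
    dk=near&(h[...,2]<60)&(P[...,2]<.008)
    print('  mat dark range',np.percentile(L[dk],[.5,99.5],axis=0).round(3).tolist())
E
python3 mat.py
```

```text
t 10.6 p [0.5155 0.3657 0.0359] yaw -75.27 toolx [-0.0063 -0.0016 -1.    ] grip 15.3 F [-0.6 -1.1 -2.8]
tool shift [0.0309 0.0027 0.0003]
side cover z [0.0416 0.0461 0.0506] rect(mat frame mm) ((21.023910522460938, 21.08922576904297), (288.97894287109375, 107.79974365234375), 0.5276151299476624)
  mat dark range [[-0.145, -0.051], [0.145, 0.049]]
scene cover z [0.0426 0.0473 0.0518] rect(mat frame mm) ((-12.310012817382812, 15.16751480102539), (254.12527465820312, 99.60171508789062), 2.396378755569458)
  mat dark range [[-0.147, -0.053], [0.15, 0.056]]
```

Call:
move_arm(
  rows=[
    [-1,0.015,0.003,0,1],
    [-1,0.01,0,0,0],
    [-1,0.004,0,0,0],
    [-1,0.003,0,0,0],
    [-1,0.002,0,0,0],
    [-1,0.002,0,0,0],
    [-1,0,0,0,0],
    [-1,0,0,0,0],
    [-1,0,0,0,0],
    [-1,0,0,0,0],
  ],
)

```text
time: 11.95
tool_pos: [0.5184, 0.3664, -0.0027]
eef_rot: [0.554, 0.435, 0.557, -0.439]
force: [-0.1, -0.2, -1.9]
grip_width: 0.179
```

Call:
move_arm(
  rows=[
    [-1,0.002,0,0,0],
    [-1,0.001,0,0,0],
    [-1,0.001,0,0,0],
    [-1,0,0,0,0],
    [-1,0,0,0,0],
    [-1,0,0,0,0],
    [-1,0,0,0,0],
    [-1,0,0,0,0],
    [-1,0,0,0,0],
    [-1,0,0,0,0],
  ],
)

```text
time: 13.2
tool_pos: [0.5187, 0.3667, -0.0036]
eef_rot: [0.555, 0.435, 0.557, -0.439]
force: [-0.2, -0.4, 0.2]
grip_width: 0.179
```

```bash
python3 st.py; python3 mat.py
```

```text
t 13.2 p [ 0.5187  0.3667 -0.0036] yaw -76.32 toolx [-0.006  -0.0017 -1.    ] grip 15.5 F [-0.2 -0.4  0.2]
side cover z [0.0028 0.0069 0.0112] rect(mat frame mm) ((-10.827140808105469, -32.763877868652344), (117.93743896484375, 234.578857421875), 74.0544662475586)
  mat dark range [[-0.145, -0.052], [0.146, 0.053]]
scene cover z [0.0037 0.0079 0.0125] rect(mat frame mm) ((59.070777893066406, -0.84735107421875), (120.205322265625, 64.5370864868164), 3.3845198154449463)
  mat dark range [[-0.145, -0.052], [0.15, 0.056]]
```

Call:
move_arm(
  rows=[
    [0,0,0,0,0],
    [0,0,0,0,0],
    [0,0,0,0,0],
    [0,0,0,0,0],
    [0,-0.01,0,0,0],
    [0,-0.04,0,0,0],
    [0,-0.05,0,0,0],
    [0,-0.05,0,0,0],
    [0,-0.05,0,0,0],
    [0,0,-0.01,0.03,5],
  ],
)

```text
time: 14.55
tool_pos: [0.5179, 0.3367, 0.2068]
eef_rot: [0.536, 0.46, 0.537, -0.461]
force: [1.0, -1.5, -0.2]
grip_width: 0.499
```

```bash
python3 mat.py; python3 st.py .47 -.356 .2
python3 - <<'E'
from h import *
c1,p1,d1=grab('scene')
cv2.imwrite('pics/b2.png',cv2.resize(p1[110:235,290:457],(668,500))[:,:,::-1])
E
```

```text
side cover z [0.0017 0.0062 0.0109] rect(mat frame mm) ((2.0546417236328125, 2.7374744415283203), (241.59202575683594, 67.31536102294922), 0.28780597448349)
  mat dark range [[-0.146, -0.052], [0.146, 0.054]]
scene cover z [0.0033 0.0079 0.0129] rect(mat frame mm) ((-0.2283477783203125, 1.3181266784667969), (64.88206481933594, 238.57070922851562), 89.96671295166016)
  mat dark range [[-0.145, -0.052], [0.149, 0.056]]
t 14.65 p [0.5158 0.3326 0.2024] yaw -81.49 toolx [-0.0093 -0.0047 -0.9999] grip 43.4 F [-0.5 -0.1 -0.8]
tool shift [ 0.0061 -0.1472  0.6743]
```

View pics/b2.png

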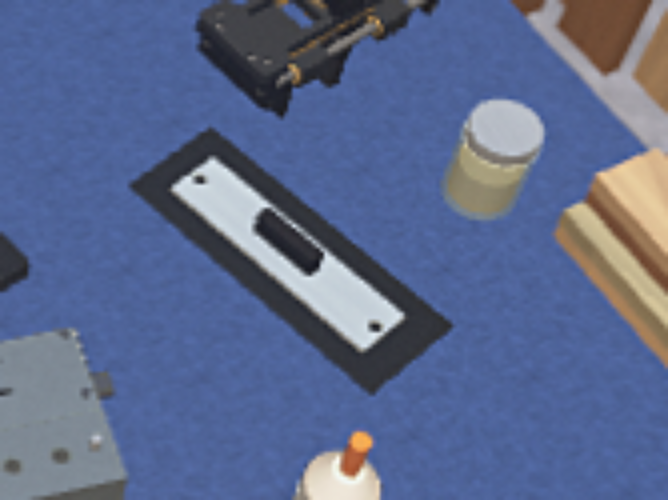

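The cover lies centred on the mat, within about 3 mm. Next is the wooden block.

Call:
move_arm(
  rows=[
    [0,0,-0.01,0.04,0],
    [0,0,-0.011,0.05,0],
    [0,0,-0.011,0.05,0],
    [0,0,-0.011,0.05,0],
    [0,0,-0.011,0.05,0],
    [0,0,-0.011,0.05,0],
    [0,0,-0.011,0.05,0],
    [0,0,-0.011,0.05,0],
    [0,0,-0.011,0.05,0],
    [0,0,-0.011,0.05,0],
  ],
)

```text
time: 15.95
tool_pos: [0.4829, -0.1733, 0.1986]
eef_rot: [0.536, 0.452, 0.546, -0.459]
force: [0.3, -0.5, 0.3]
grip_width: 0.498
```

Call:
move_arm(
  rows=[
    [0,0,-0.011,0.05,0],
    [0,0,-0.011,0.05,0],
    [0,0,-0.011,0.05,0],
    [0,0,-0.007,0.02,5],
    [0,0,0,0,9.6],
    [0,0,0,0,0],
    [0,0,0,0,0],
    [0,0,0,0,0],
    [0,0,0,0,0],
    [0,0,0,0,0],
  ],
)

```text
time: 17.2
tool_pos: [0.4731, -0.3523, 0.1939]
eef_rot: [-0.474, -0.515, -0.487, 0.522]
force: [-0.1, 0.5, -0.1]
grip_width: 0.497
```

```bash
python3 st.py .47 -.356 .15
python3 - <<'E'
from h import *
c,p,d=grab('wrist','w3.png'); np.savez('w3.npz',p=p,d=d,**c)
P=cloud(c,d); m=(P[...,2]>.085)&(P[...,2]<.115)
n,l,s,ce=cv2.connectedComponentsWithStats(m.astype(np.uint8))
for i in range(1,n):
    if s[i][4]>40: 
        r=cv2.minEnclosingCircle((P[l==i][:,:2]*1000).astype(np.float32)); print(s[i],np.round(r[0],1),round(r[1],1),np.median(P[l==i][:,2]).round(4))
E
```

```text
t 17.2 p [ 0.4731 -0.3523  0.1939] yaw -94.37 toolx [-0.0199  0.0076 -0.9998] grip 43.3 F [-0.1  0.5 -0.1]
tool shift [ 0.0439 -0.0019  0.0042]
[273 105  25  26 521] [ 549.8 -365.3] 11.3 0.1034
[267 187  31  33 814] [ 469.9 -357.4] 15.2 0.1034
[269 262  23   6 103] [ 397.4 -350.1] 11.8 0.0956
```

View pics/w3.png

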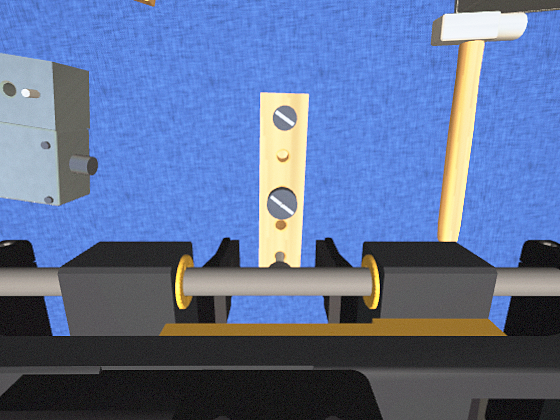

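Three bits stand in the block. Their heads are at pixels (285,118) and (282,203), with one half hidden at (280,266). I'll take the middle one first.

Call:
move_arm(
  rows=[
    [0,0.02,0,0.006,1.3],
    [0,0.03,0,0,0],
    [0,0.03,0,0,0],
    [0,0.02,0,0,0],
    [0,0.01,0,0,0],
    [0,0,0,0,0],
    [0,0,0,0,0],
    [0,0,0,0,0],
    [0,0,0,0,0],
    [0,0,0,0,0],
  ],
)

```text
time: 18.5
tool_pos: [0.4698, -0.3595, 0.0776]
eef_rot: [-0.467, -0.522, -0.479, 0.529]
force: [-0.2, -0.7, 0.3]
grip_width: 0.498
```

```bash
python3 st.py .470 -.3574 .057
```

```text
t 18.5 p [ 0.4698 -0.3595  0.0776] yaw -95.99 toolx [-0.019   0.006  -0.9998] grip 43.4 F [-0.2 -0.7  0.3]
tool shift [ 0.0206  0.0004 -0.002 ]
```

Call:
move_arm(
  rows=[
    [0,0.01,0,-0.002,0],
    [0,0.01,0,0,0],
    [0,0,0,0,0],
    [-1,0,0,0,0],
    [-1,0,0,0,0],
    [-1,0,0,0,0],
    [-1,0,0,0,0],
    [-1,0,0,0,0],
    [-1,0,0,0,0],
    [-1,0,0,0,0],
  ],
  grip_force=40,
)

```text
time: 19.75
tool_pos: [0.4694, -0.357, 0.056]
eef_rot: [-0.467, -0.522, -0.479, 0.529]
force: [0.5, -0.4, -0.6]
grip_width: 0.333
```

Call:
move_arm(
  rows=[
    [-1,-0.01,0,0,0],
    [-1,-0.03,0,0,0],
    [-1,-0.03,0,0,0],
    [-1,-0.03,0,0,0],
    [-1,0,0.01,-0.03,0],
    [-1,0,0.013,-0.048,0],
    [-1,0,0.013,-0.048,0],
    [-1,0,0.013,-0.048,0],
    [-1,0,0.013,-0.048,0],
    [-1,0,0.013,-0.048,0],
  ],
)

```text
time: 21.0
tool_pos: [0.5788, -0.0948, 0.1675]
eef_rot: [-0.469, -0.525, -0.474, 0.53]
force: [0.3, -0.3, -1.1]
grip_width: 0.332
```

Call:
move_arm(
  rows=[
    [-1,0,0.013,-0.048,0],
    [-1,0,0.013,-0.048,0],
    [-1,0,0.013,-0.048,-5],
    [-1,0,0,0,-10],
    [-1,0,0,0,-10],
    [-1,0,0,0,-10],
    [-1,0,0,0,-10],
    [-1,0,0,0,-10],
    [-1,0,0,0,-10],
    [-1,0,0,0,-10],
  ],
)

```text
time: 22.25
tool_pos: [0.6379, 0.0546, 0.1761]
eef_rot: [0.697, 0.114, 0.698, -0.114]
force: [0.5, 1.0, -1.4]
grip_width: 0.334
```

```bash
python3 st.py .6347 .066 .15
```

```text
t 22.25 p [0.6379 0.0546 0.1761] yaw -18.55 toolx [-1.5e-03  8.0e-04 -1.0e+00] grip 29.0 F [ 0.5  1.  -1.4]
tool shift [ 0.0261  0.0098 -0.0066]
```

Call:
move_arm(
  rows=[
    [-1,0,0.01,-0.0065,-5.4],
    [-1,0,0,0,0],
    [-1,0,0,0,0],
    [-1,0,0,0,0],
    [-1,0,0,0,0],
    [-1,0,0,0,0],
    [-1,0,0,0,0],
    [-1,0,0,0,0],
    [-1,0,0,0,0],
    [-1,0,0,0,0],
  ],
)

```text
time: 23.5
tool_pos: [0.6356, 0.0649, 0.1783]
eef_rot: [0.703, 0.082, 0.702, -0.082]
force: [0.9, 0.4, -1.2]
grip_width: 0.329
```

```bash
python3 st.py .6347 .066 .15
python3 - <<'E'
from h import *
c,p,d=grab('wrist','w4.png'); np.savez('w4.npz',p=p,d=d,**c)
E
```

```text
t 23.5 p [0.6356 0.0649 0.1783] yaw -13.27 toolx [ 6.e-04  1.e-04 -1.e+00] grip 28.6 F [ 0.9  0.4 -1.2]
tool shift [ 0.0283  0.0009 -0.0012]
```

View pics/w4.png

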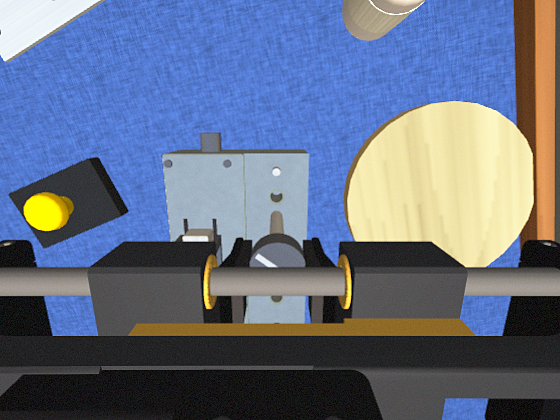

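The wrist view shows the pin at (276,171), socket4 at (276,197), and the gripped bit's shank ending at about (277,213).

Run:
```python
from h import *
f=np.load('w4.npz'); c={k:(f[k] if f[k].ndim else float(f[k])) for k in f if k not in 'pd'}
P=cloud(c,f['d']); g=cv2.cvtColor(f['p'],cv2.COLOR_RGB2GRAY)
sub=g[185:208,262:292]; m=(sub<110).astype(np.uint8)
n,l,s,ce=cv2.connectedComponentsWithStats(m)
for i in range(1,n):
    if s[i][4]>10: print(s[i],ce[i]+[262,185], plane(c,[ce[i]+[262,185]],.06)[0].round(4))
print('pin',plane(c,[[276,171]],.074)[0].round(4),P[171,276])
for r in range(185,240,3): print(r,g[r,268:286:2],P[r,276].round(4))
print('edges', [plane(c,[q],.06)[0].round(4).tolist() for q in ((163,152),(308,152))])
```

```text
[ 9  8 11  9 74] [275.94594595 197.28378378] [0.6348 0.0641 0.06  ]
pin [0.6417 0.0929 0.074 ] [0.64168835 0.09287912 0.07362739]
185 [172 177 177 175 177 173 174 176 180] [0.6379 0.0769 0.0601]
188 [176 176 180 176 176 171 173 173 173] [0.6371 0.0736 0.059 ]
191 [180 180 176 176 175 173 173 175 173] [0.6344 0.0625 0.0195]
194 [182 144  72 141 158 133  65 140 174] [0.6336 0.0592 0.0209]
197 [179 148  84  89  93  85  79 129 173] [0.6335 0.0585 0.0336]
200 [178 180 101  80  82  79 109 170 171] [0.6335 0.0583 0.0473]
203 [173 175 170 173 172 171 168 173 177] [0.6333 0.0575 0.0575]
206 [171 173 176 175 173 178 172 177 174] [0.6326 0.0546 0.0588]
209 [179 180 180 177 180 179 174 184 178] [0.6319 0.0517 0.06  ]
212 [176 180 149 113 124 124 147 179 173] [0.6364 0.0698 0.138 ]
215 [181 151 113 119 125 129 123 156 177] [0.6364 0.0697 0.146 ]
218 [177 144 118 122 129 128 128 138 180] [0.6364 0.0696 0.1538]
221 [176 137 112 118 128 127 130 128 181] [0.6364 0.0696 0.1613]
224 [182 132 114 122 125 134 133 120 173] [0.6364 0.0695 0.1681]
227 [181 118 119 124 129 129 129 116 180] [0.6364 0.0693 0.1741]
230 [178 118 118 123 123 132 131 120 170] [0.6363 0.0688 0.1789]
233 [182 101  97  82  80  81  97  98 156] [0.6364 0.0691 0.1855]
236 [56 57 57 61 59 60 62 58 61] [0.6385 0.0779 0.2156]
239 [52 56 60 65 60 65 63 62 61] [0.6386 0.0782 0.2211]
edges [[0.5347, 0.1358, 0.06], [0.6771, 0.1023, 0.06]]
```

Call:
move_arm(
  rows=[
    [-1,0.02,0.0005,0,0],
    [-1,0.03,0,0,0],
    [-1,0.02,0,0,0],
    [-1,0.01,0,0,0],
    [-1,0.005,0,0,0],
    [-1,0,0,0,0],
    [-1,0,0,0,0],
    [-1,0,0,0,0],
    [-1,0,0,0,0],
    [-1,0,0,0,0],
  ],
)

```text
time: 24.8
tool_pos: [0.6361, 0.0656, 0.0888]
eef_rot: [0.703, 0.082, 0.702, -0.081]
force: [0.4, -0.3, -0.7]
grip_width: 0.33
```

Call:
move_arm(
  rows=[
    [-1,0.01,0,-0.001,0],
    [-1,0.006,0,0,0],
    [-1,0.004,0,0,0],
    [-1,0,0,0,0],
    [-1,0,0,0,0],
    [0,0,0,0,0],
    [0,0,0,0,0],
    [0,0,0,0,0],
    [0,0,0,0,0],
    [0,0,0,0,0],
  ],
)

```text
time: 26.05
tool_pos: [0.6357, 0.0659, 0.0682]
eef_rot: [0.704, 0.082, 0.701, -0.081]
force: [0.1, 0.6, -0.1]
grip_width: 0.498
```

```bash
python3 st.py .39 -.3495 .156
cat > bits.py <<'E'
from h import *
for n in('side','scene'):
    c,p,d=grab(n); P=cloud(c,d); z=P[...,2]
    x,y=P[...,0],P[...,1]
    m=(z>.09)&(z<.16)&((abs(x-.62)<.05)&(abs(y+.01)<.13)|(abs(x-.47)<.12)&(abs(y+.355)<.04))
    nn,l,s,_=cv2.connectedComponentsWithStats(m.astype(np.uint8))
    for i in range(1,nn):
        if s[i][4]>20:
            q=P[l==i]; r=cv2.minEnclosingCircle((q[:,:2]*1000).astype(np.float32)); print(n,np.round(r[0],1),round(r[1],1),'top z',np.percentile(q[:,2],[50,95]).round(4))
E
```

```text
t 26.05 p [0.6357 0.0659 0.0682] yaw -13.25 toolx [ 3.7e-03  1.0e-04 -1.0e+00] grip 43.3 F [ 0.1  0.6 -0.1]
tool shift [-0.0887 -0.4605 -0.1437]
```

Call:
move_arm(
  rows=[
    [0,-0.02,0,0,0],
    [0,-0.04,0,0,0],
    [0,-0.04,0,0,0],
    [0,0,-0.03,-0.01,0],
    [0,0,-0.048,-0.015,0],
    [0,0,-0.048,-0.015,0],
    [0,0,-0.048,-0.015,0],
    [0,0,-0.048,-0.015,0],
    [0,0,-0.048,-0.015,0],
    [0,0,-0.048,-0.015,0],
  ],
)

```text
time: 27.3
tool_pos: [0.4669, -0.2275, 0.187]
eef_rot: [0.711, 0.078, 0.695, -0.08]
force: [0.6, -0.8, -0.6]
grip_width: 0.495
```

Call:
move_arm(
  rows=[
    [0,0,-0.048,-0.015,0],
    [0,0,-0.048,-0.015,5],
    [0,0,0,0,10],
    [0,0,0,0,10],
    [0,0,0,0,10],
    [0,0,0,0,10],
    [0,0,0,0,10],
    [0,0,0,0,10],
    [0,0,0,0,10],
    [0,0,0,0,7],
  ],
)

```text
time: 28.55
tool_pos: [0.4147, -0.3249, 0.2054]
eef_rot: [0.479, 0.538, 0.449, -0.529]
force: [0.6, -1.0, 0.6]
grip_width: 0.5
```

```bash
python3 st.py .390 -.3495 .09;python3 bits.py
```

```text
t 28.55 p [ 0.4147 -0.3249  0.2054] yaw -97.99 toolx [ 0.0374 -0.023  -0.999 ] grip 43.5 F [ 0.6 -1.   0.6]
tool shift [ 0.1149 -0.0257  0.0258]
side [632.7  61.6] 16.8 top z [0.1104 0.1133]
side [ 548.  -366.8] 11.9 top z [0.103  0.1065]
side [ 389.4 -350.3] 15.4 top z [0.1034 0.1069]
scene [ 391.5 -345.7] 16.1 top z [0.102 0.107]
scene [635.5  66.1] 16.5 top z [0.1124 0.1161]
scene [ 551.4 -365.9] 13.3 top z [0.1022 0.1053]
```

Bit one is home: its top is at z = 0.113 against 0.114 expected. The tool has picked up a 2.5° tilt from the fast diagonal move, so I'll test whether a fast-out, slow-back move removes it.

Call:
move_arm(
  rows=[
    [0,0,0.045,0.03,0],
    [0,0,0.045,0.03,0],
    [0,0,-0.009,-0.006,0],
    [0,0,-0.009,-0.006,0],
    [0,0,-0.009,-0.006,0],
    [0,0,-0.009,-0.006,0],
    [0,0,-0.009,-0.006,0],
    [0,0,-0.009,-0.006,0],
    [0,0,-0.009,-0.006,0],
    [0,0,-0.009,-0.006,0],
  ],
)

```text
time: 29.9
tool_pos: [0.4258, -0.3353, 0.2096]
eef_rot: [0.484, 0.534, 0.453, -0.525]
force: [-0.1, 0.1, -0.2]
grip_width: 0.501
```

```bash
python3 st.py .390 -.3495 .09
```

```text
t 29.9 p [ 0.4258 -0.3353  0.2096] yaw -96.99 toolx [ 0.0387 -0.0246 -0.9989] grip 43.6 F [-0.1  0.1 -0.2]
tool shift [ 0.1184 -0.0388  0.0161]
```

```bash
python3 st.py .391 -.350 .057
```

```text
t 29.9 p [ 0.4258 -0.3353  0.2096] yaw -96.99 toolx [ 0.0387 -0.0246 -0.9989] grip 43.6 F [-0.1  0.1 -0.2]
tool shift [ 0.1514 -0.0391  0.0158]
```

Call:
move_arm(
  rows=[
    [0,0,-0.02,0.008,-1.3],
    [0,0,-0.019,0.008,0],
    [0,0.03,0,0,0],
    [0,0.03,0,0,0],
    [0,0.03,0,0,0],
    [0,0.02,0,0,0],
    [0,0.01,0,0,0],
    [0,0,0,0,0],
    [0,0,0,0,0],
    [0,0,0,0,0],
  ],
)

```text
time: 31.15
tool_pos: [0.3879, -0.3499, 0.0879]
eef_rot: [0.492, 0.528, 0.457, -0.52]
force: [0.1, -1.1, 0.7]
grip_width: 0.501
```

```bash
python3 st.py .391 -.350 .057
```

```text
t 31.15 p [ 0.3879 -0.3499  0.0879] yaw -95.64 toolx [ 0.0422 -0.0291 -0.9987] grip 43.6 F [ 0.1 -1.1  0.7]
tool shift [ 0.031   0.0017 -0.001 ]
```

Call:
move_arm(
  rows=[
    [0,0.01,0.002,-0.001,0],
    [0,0.012,0,0,0],
    [0,0.008,0,0,0],
    [-1,0,0,0,0],
    [-1,0,0,0,0],
    [-1,0,0,0,0],
    [-1,0,0,0,0],
    [-1,0,0,0,0],
    [-1,0,0,0,0],
    [-1,0,0,0,0],
  ],
)

```text
time: 32.4
tool_pos: [0.3918, -0.3504, 0.0567]
eef_rot: [0.493, 0.528, 0.457, -0.52]
force: [1.0, -0.5, -0.6]
grip_width: 0.311
```

```bash
python3 st.py .6165 -.012 .056
```

```text
t 32.4 p [ 0.3918 -0.3504  0.0567] yaw -95.64 toolx [ 0.0429 -0.0301 -0.9986] grip 27.0 F [ 1.  -0.5 -0.6]
tool shift [ 2.000e-04  1.906e-01 -3.588e-01]
```

Call:
move_arm(
  rows=[
    [-1,-0.01,0,0,0],
    [-1,-0.03,0,0,0],
    [-1,-0.03,0,0,0],
    [-1,-0.03,0,0,0],
    [-1,0,0.014,-0.026,0],
    [-1,0,0.022,-0.042,0],
    [-1,0,0.022,-0.042,0],
    [-1,0,0.022,-0.042,0],
    [-1,0,0.022,-0.042,0],
    [-1,0,0.022,-0.042,0],
  ],
)

```text
time: 33.65
tool_pos: [0.539, -0.1232, 0.1682]
eef_rot: [0.495, 0.53, 0.451, -0.521]
force: [0.8, -0.4, -0.6]
grip_width: 0.31
```

Call:
move_arm(
  rows=[
    [-1,0,0.022,-0.042,0],
    [-1,0,0.022,-0.042,0],
    [-1,0,0.022,-0.042,-4],
    [-1,0,0,0,-10],
    [-1,0,0,0,-10],
    [-1,0,0,0,-10],
    [-1,0,0,0,-10],
    [-1,0,0,0,-10],
    [-1,0,0,0,-10],
    [-1,0,0,0,-10],
  ],
)

```text
time: 34.9
tool_pos: [0.6231, 0.0044, 0.1759]
eef_rot: [0.719, 0.109, 0.674, -0.128]
force: [0.0, -0.6, -1.2]
grip_width: 0.313
```

```bash
python3 st.py .6165 -.012 .15
```

```text
t 34.9 p [0.6231 0.0044 0.1759] yaw -19.25 toolx [ 0.0587 -0.0376 -0.9976] grip 27.2 F [ 0.  -0.6 -1.2]
tool shift [ 0.026  -0.0173 -0.0026]
```

Call:
move_arm(
  rows=[
    [-1,0,-0.017,-0.0026,-6],
    [-1,0,0,0,0],
    [-1,0,0,0.05,0],
    [-1,0,0,0,0],
    [-1,-0.05,0,0,0],
    [-1,0,0,0,0],
    [-1,0,0,-0.05,0],
    [-1,0,0,0,0],
    [-1,0.05,0,0,0],
    [-1,0,0,0,0],
  ],
)

```text
time: 36.15
tool_pos: [0.6107, -0.0056, 0.1735]
eef_rot: [0.721, 0.076, 0.682, -0.095]
force: [-0.9, 0.7, -1.0]
grip_width: 0.307
```

```bash
python3 st.py .6165 -.012 .15;  python3 -c "
from h import *
print(tool()[2]['qpos'])"
```

```text
t 36.15 p [ 0.6107 -0.0056  0.1735] yaw -13.82 toolx [ 0.0505 -0.0335 -0.9982] grip 26.7 F [-0.9  0.7 -1. ]
tool shift [ 0.0239 -0.0043  0.0058]
[-0.12147836  0.15524794  1.63599589 -0.02821954  1.29626318  0.12716957]
```

Call:
move_arm(
  rows=[
    [-1,0,-0.025,0.055,0],
    [-1,0,0,0,0],
    [-1,-0.06,0,0,0],
    [-1,0,0,0,0],
    [-1,0,0.025,-0.055,0],
    [-1,0,0,0,0],
    [-1,0.06,0,0,0],
    [-1,0,0,0,0],
    [-1,0,0,0,0],
    [-1,0,0,0,0],
  ],
)

```text
time: 37.4
tool_pos: [0.619, -0.0041, 0.1911]
eef_rot: [0.727, 0.077, 0.675, -0.096]
force: [0.0, -0.2, -1.5]
grip_width: 0.306
```

```bash
python3 st.py .6165 -.012 .15
```

```text
t 37.4 p [ 0.619  -0.0041  0.1911] yaw -14.03 toolx [ 0.0696 -0.0343 -0.997 ] grip 26.6 F [ 0.  -0.2 -1.5]
tool shift [ 0.041  -0.0076 -0.0037]
```

Call:
move_arm(
  rows=[
    [-1,0.06,0,0,0],
    [-1,0,0,0,0],
    [-1,-0.008,0,0,0],
    [-1,-0.008,0,0,0],
    [-1,-0.008,0,0,0],
    [-1,-0.008,0,0,0],
    [-1,-0.008,0,0,0],
    [-1,-0.008,0,0,0],
    [-1,-0.008,0,0,0],
    [-1,0,0,0,0],
  ],
)

```text
time: 38.65
tool_pos: [0.628, -0.0053, 0.2083]
eef_rot: [0.736, 0.078, 0.666, -0.096]
force: [-0.8, -0.3, -1.2]
grip_width: 0.305
```

```bash
python3 st.py .6165 -.012 .15
```

```text
t 38.65 p [ 0.628  -0.0053  0.2083] yaw -14.07 toolx [ 0.0948 -0.0373 -0.9948] grip 26.6 F [-0.8 -0.3 -1.2]
tool shift [ 0.0571 -0.0086 -0.0154]
```

Call:
move_arm(
  rows=[
    [-1,0,0,0.06,0],
    [-1,0,0,0,0],
    [-1,0,0,-0.008,0],
    [-1,0,0,-0.008,0],
    [-1,0,0,-0.008,0],
    [-1,0,0,-0.008,0],
    [-1,0,0,-0.008,0],
    [-1,0,0,-0.008,0],
    [-1,0,0,-0.008,0],
    [-1,0,0,0,0],
  ],
)

```text
time: 39.9
tool_pos: [0.6228, -0.0038, 0.2042]
eef_rot: [0.733, 0.077, 0.67, -0.095]
force: [-0.2, -0.0, -0.3]
grip_width: 0.307
```

```bash
python3 st.py .6165 -.012 .15
```

```text
t 39.9 p [ 0.6228 -0.0038  0.2042] yaw -13.99 toolx [ 0.0852 -0.0357 -0.9957] grip 26.7 F [-0.2 -0.  -0.3]
tool shift [ 0.0537 -0.0087 -0.009 ]
```

A fast-down, slow-up move adds +0.025 rad of pitch, so I'll reverse it: fast up, slow down.

Call:
move_arm(
  rows=[
    [-1,-0.06,0,0,0],
    [-1,0,0,0,0],
    [-1,0.008,0,0,0],
    [-1,0.008,0,0,0],
    [-1,0.008,0,0,0],
    [-1,0.008,0,0,0],
    [-1,0.008,0,0,0],
    [-1,0.008,0,0,0],
    [-1,0.008,0,0,0],
    [-1,0,0,0,0],
  ],
)

```text
time: 41.15
tool_pos: [0.6205, -0.0039, 0.1998]
eef_rot: [0.73, 0.077, 0.673, -0.095]
force: [0.1, 0.2, -0.7]
grip_width: 0.309
```

```bash
python3 st.py .6165 -.012 .15
```

```text
t 41.15 p [ 0.6205 -0.0039  0.1998] yaw -14.02 toolx [ 0.0772 -0.0349 -0.9964] grip 26.9 F [ 0.1  0.2 -0.7]
tool shift [ 0.0496 -0.0081 -0.0061]
```

Call:
move_arm(
  rows=[
    [-1,-0.04,0,0.045,0],
    [-1,0,0,0,0],
    [-1,0.006,0,-0.006,0],
    [-1,0.006,0,-0.006,0],
    [-1,0.006,0,-0.006,0],
    [-1,0.006,0,-0.006,0],
    [-1,0.006,0,-0.006,0],
    [-1,0.006,0,-0.006,0],
    [-1,0.006,0,-0.006,0],
    [-1,0,0,0,0],
  ],
)

```text
time: 42.4
tool_pos: [0.6152, -0.0029, 0.1899]
eef_rot: [0.726, 0.077, 0.677, -0.095]
force: [0.4, 0.1, -0.6]
grip_width: 0.305
```

```bash
python3 st.py .6165 -.012 .15
```

```text
t 42.4 p [ 0.6152 -0.0029  0.1899] yaw -13.96 toolx [ 0.066  -0.0334 -0.9973] grip 26.5 F [ 0.4  0.1 -0.6]
tool shift [ 0.0402 -0.0079  0.0006]
```

Call:
move_arm(
  rows=[
    [-1,0,0.06,0,0],
    [-1,0,0,0,0],
    [-1,0,-0.008,0,0],
    [-1,0,-0.008,0,0],
    [-1,0,-0.008,0,0],
    [-1,0,-0.008,0,0],
    [-1,0,-0.008,0,0],
    [-1,0,-0.008,0,0],
    [-1,0,0,0,0],
    [-1,0,0,0,0],
  ],
)

```text
time: 43.65
tool_pos: [0.6184, 0.0021, 0.1913]
eef_rot: [0.727, 0.079, 0.675, -0.097]
force: [-0.9, -0.2, -0.8]
grip_width: 0.305
```

```bash
python3 st.py .6165 -.012 .15
```

```text
t 43.65 p [0.6184 0.0021 0.1913] yaw -14.29 toolx [ 0.0689 -0.0351 -0.997 ] grip 26.5 F [-0.9 -0.2 -0.8]
tool shift [ 0.0416 -0.0134 -0.0014]
```

Call:
move_arm(
  rows=[
    [-1,0,-0.005,-0.001,-1.2],
    [-1,0,-0.005,0,0],
    [-1,0,-0.003,0,0],
    [-1,0.004,0,0,0],
    [-1,0.007,0,0,0],
    [-1,0.007,0,0,0],
    [-1,0.007,0,0,0],
    [-1,0.004,0,0,0],
    [-1,0,0,0,0],
    [-1,0,0,0,0],
  ],
)

```text
time: 44.9
tool_pos: [0.6158, -0.0112, 0.1594]
eef_rot: [0.727, 0.07, 0.677, -0.089]
force: [-1.3, 0.3, -0.6]
grip_width: 0.31
```

```bash
python3 st.py .6165 -.012 .15;  cat > shank.py <<'E'
from h import *
import sys
tgt=np.array([float(a) for a in sys.argv[1:3]])
c,p,d=grab('wrist',sys.argv[3]+'.png'); np.savez(sys.argv[3]+'.npz',p=p,d=d,**c); P=cloud(c,d)
T,R,o=tool(); 
# points near tool axis, below head
L=(P-T)@R
m=(abs(L[...,2])<.012)&(abs(L[...,1])<.025)&(L[...,0]<.15)&(P[...,2]>.068)&(L[...,0]>-.022)
n,l,s,_=cv2.connectedComponentsWithStats(m.astype(np.uint8)); k=l==1+np.argmax(s[1:,4])
Q=P[k]; cam=-np.array(c['R']).T@c['t']
print('foot z ~',np.percentile(Q[:,2],2).round(4),'n',len(Q))
zs=np.linspace(np.percentile(Q[:,2],5),np.percentile(Q[:,2],90),6); pts=[]
for a,b in zip(zs[:-1],zs[1:]):
    q=Q[(Q[:,2]>=a)&(Q[:,2]<b)]
    if len(q)<8: continue
    u=np.array([R[0,1],R[1,1]]);u/=np.linalg.norm(u); w=np.array([-u[1],u[0]])
    f=np.percentile(q[:,:2]@u,90); lat=(np.percentile(q[:,:2]@w,3)+np.percentile(q[:,:2]@w,97))/2
    ctr=u*(f-.005)+w*lat; pts.append([*ctr,(a+b)/2]); print(np.round(pts[-1],4),'width',np.ptp(q[:,:2]@w).round(4))
pts=np.array(pts); A=np.c_[pts[:,2],np.ones(len(pts))]; k=np.linalg.lstsq(A,pts[:,:2],rcond=None)[0]
fz=np.percentile(Q[:,2],2); foot=k[0]*fz+k[1]
print('slope dxy/dz',k[0].round(3),'foot xy',foot.round(4)); D=np.array([*(tgt-foot),0]); print('shift tool y,z',(D@R)[1:].round(4))
E
python3 shank.py .6165 -.012 w5
```

```text
t 44.9 p [ 0.6158 -0.0112  0.1594] yaw -12.92 toolx [ 0.0673 -0.0346 -0.9971] grip 27.0 F [-1.3  0.3 -0.6]
tool shift [ 0.0095 -0.0005  0.0002]
foot z ~ 0.1165 n 213
[ 0.615  -0.0161  0.123 ] width 0.0099
[ 0.6147 -0.0155  0.1305] width 0.0096
[ 0.6148 -0.015   0.1379] width 0.0098
[ 0.6145 -0.0145  0.1454] width 0.0098
[ 0.6144 -0.0141  0.1528] width 0.009
slope dxy/dz [-0.02  0.07] foot xy [ 0.6151 -0.0165]
shift tool y,z [0.0047 0.0004]
```

View pics/w5.png

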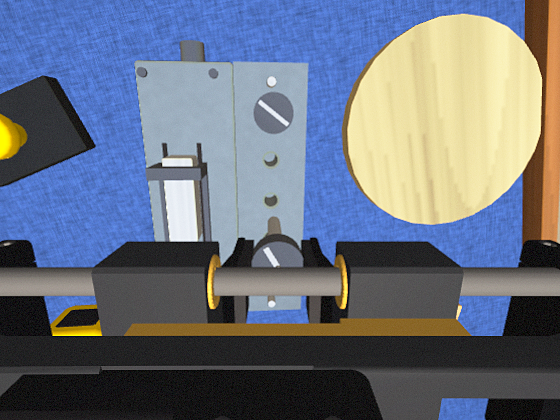

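Run:
```python
from h import *
f=np.load('w5.npz'); c={k:(f[k] if f[k].ndim else float(f[k])) for k in f if k not in 'pd'}
g=cv2.cvtColor(f['p'],cv2.COLOR_RGB2GRAY)
for (u,v) in((270,160),(270,200)):
    sub=g[v-12:v+13,u-14:u+15]; m=(abs(sub.astype(int)-np.median(sub))>25).astype(np.uint8)
    ys,xs=np.nonzero(m); print('bbox ctr',(xs.min()+xs.max())/2+u-14,(ys.min()+ys.max())/2+v-12, np.ptp(xs),np.ptp(ys), plane(c,[[(xs.min()+xs.max())/2+u-14,(ys.min()+ys.max())/2+v-12]],.06)[0].round(4))
print('pin',plane(c,[[271,81]],.074)[0].round(4),'head s4',plane(c,[[273.5,113]],.114)[0].round(4))
p,R,o=tool(); print(R.round(3).tolist(), 'down1:',(np.array([0,0,-1])@R).round(4))
```

```text
bbox ctr 270.5 160.5 13 11 [0.6257 0.0252 0.06  ]
bbox ctr 270.5 200.5 13 11 [ 0.6167 -0.0131  0.06  ]
pin [0.6411 0.0919 0.074 ] head s4 [0.6346 0.0661 0.114 ]
[[0.067, 0.225, 0.972], [-0.035, 0.974, -0.223], [-0.997, -0.019, 0.073]] down1: [ 0.9971  0.0186 -0.0734]
```

Call:
move_arm(
  rows=[
    [-1,0,0.004,0.0006,0],
    [-1,0.005,0,-0.0004,0],
    [-1,0.01,0,-0.0007,0],
    [-1,0.012,0,-0.0009,0],
    [-1,0.012,0,-0.0009,0],
    [-1,0.01,0,-0.0007,0],
    [-1,0.005,0,-0.0004,0],
    [-1,0,0,0,0],
    [-1,0,0,0,0],
    [-1,0,0,0,0],
  ],
)

```text
time: 46.2
tool_pos: [0.6171, -0.0082, 0.1014]
eef_rot: [0.727, 0.07, 0.677, -0.089]
force: [0.6, 0.1, -1.0]
grip_width: 0.306
```

```bash
python3 st.py;  python3 shank.py .6166 -.0128 w6
```

```text
t 46.2 p [ 0.6171 -0.0082  0.1014] yaw -12.92 toolx [ 0.0673 -0.0346 -0.9971] grip 26.6 F [ 0.6  0.1 -1. ]
foot z ~ 0.0687 n 174
[ 0.616  -0.0126  0.0725] width 0.009
[ 0.6159 -0.0122  0.0785] width 0.0099
[ 0.6158 -0.0118  0.0844] width 0.0095
[ 0.6156 -0.0111  0.0904] width 0.0093
[ 0.6158 -0.011   0.0963] width 0.0085
slope dxy/dz [-0.013  0.071] foot xy [ 0.616  -0.0129]
shift tool y,z [0.0002 0.0006]
```

Call:
move_arm(
  rows=[
    [-1,0.006,0,0,0],
    [-1,0.007,0,-0.0005,0],
    [-1,0.007,-0.0007,-0.0005,0],
    [-1,0.005,-0.0007,-0.0003,0],
    [-1,0,0,0,0],
    [-1,0,0,0,0],
    [-1,0,0,0,0],
    [-1,0,0,0,0],
    [-1,0,0,0,0],
    [-1,0,0,0,0],
  ],
)

```text
time: 47.5
tool_pos: [0.6177, -0.0102, 0.0754]
eef_rot: [0.728, 0.07, 0.677, -0.089]
force: [-0.0, 0.5, -1.0]
grip_width: 0.31
```

```bash
python3 st.py
```

```text
t 47.5 p [ 0.6177 -0.0102  0.0754] yaw -12.93 toolx [ 0.0685 -0.0345 -0.9971] grip 26.9 F [-0.   0.5 -1. ]
```

Call:
move_arm(
  rows=[
    [-1,0.004,-0.0005,-0.0003,0],
    [-1,0.004,-0.0005,-0.0003,0],
    [-1,0,0,0,0],
    [-1,0,0,0,0],
    [0,0,0,0,0],
    [0,0,0,0,0],
    [0,0,0,0,0],
    [0,0,0,0,0],
    [0,0,0,0,0],
    [0,0,0,0,0],
  ],
)

```text
time: 48.75
tool_pos: [0.6182, -0.0116, 0.0676]
eef_rot: [0.728, 0.07, 0.676, -0.089]
force: [-0.6, -0.0, -0.6]
grip_width: 0.494
```

Call:
move_arm(
  rows=[
    [0,-0.006,0,0,0],
    [0,-0.015,0,0,0],
    [0,-0.02,0,0,0],
    [0,-0.025,0,0,0],
    [0,-0.025,0,0,0],
    [0,-0.02,0,0,0],
    [0,-0.015,0,0,0],
    [0,-0.006,0,0,0],
    [0,0,0,0,0],
    [0,0,0,0,0],
  ],
)

```text
time: 50.0
tool_pos: [0.6096, -0.0067, 0.2128]
eef_rot: [0.731, 0.07, 0.673, -0.089]
force: [0.2, -0.0, 0.0]
grip_width: 0.499
```

```bash
python3 st.py .55 -.366 .18;  python3 bits.py
```

```text
t 50.0 p [ 0.6096 -0.0067  0.2128] yaw -12.92 toolx [ 0.0772 -0.0358 -0.9964] grip 43.4 F [ 0.2 -0.   0. ]
tool shift [ 0.0409 -0.3629  0.0194]
side [629.7  63.9] 16.8 top z [0.1112 0.1151]
side [609.4  -7.3] 16.5 top z [0.1098 0.1137]
side [ 548.3 -367.3] 12.2 top z [0.1025 0.106 ]
scene [635.1  64.7] 15.7 top z [0.113  0.1173]
scene [613.3  -5.8] 15.7 top z [0.1119 0.1168]
scene [ 551.5 -365.3] 12.8 top z [0.1023 0.106 ]
```

Bits one and two are both home, with tops at about 0.112 in both cameras. Now the third, with ramped moves.

Call:
move_arm(
  rows=[
    [0,0,-0.01,0,0],
    [0,0,-0.02,0.001,0],
    [0,0,-0.035,0.002,0],
    [0,0,-0.045,0.002,0],
    [0,0,-0.045,0.002,0],
    [0,0,-0.045,0.002,0],
    [0,0,-0.045,0.002,0],
    [0,0,-0.045,0.002,0],
    [0,0,-0.045,0.002,0],
    [0,0,-0.045,0.002,0],
  ],
)

```text
time: 51.35
tool_pos: [0.5318, -0.4004, 0.2185]
eef_rot: [0.729, 0.07, 0.675, -0.09]
force: [0.4, 0.7, -0.2]
grip_width: 0.499
```

Call:
move_arm(
  rows=[
    [0,0,-0.02,0,4],
    [0,0,-0.01,0,8],
    [0,0,0,0,10],
    [0,0,0,0,10],
    [0,0,0,0,10],
    [0,0,0,0,10],
    [0,0,0,0,10],
    [0,0,0,0,10],
    [0,0,0,0,6],
    [0,0,0,0,3],
  ],
)

```text
time: 52.6
tool_pos: [0.5076, -0.4475, 0.2152]
eef_rot: [0.49, 0.54, 0.44, -0.524]
force: [0.8, 0.3, -0.7]
grip_width: 0.498
```

```bash
python3 st.py .55 -.366 .18
```

```text
t 52.6 p [ 0.5076 -0.4475  0.2152] yaw -97.71 toolx [ 0.0644 -0.0382 -0.9972] grip 43.3 F [ 0.8  0.3 -0.7]
tool shift [ 0.0347  0.0288 -0.0875]
```

Call:
move_arm(
  rows=[
    [0,-0.035,0.04,0.025,-2],
    [0,0,0,0,0],
    [0,0.006,-0.005,-0.006,0],
    [0,0.006,-0.005,-0.006,0],
    [0,0.006,-0.005,-0.006,0],
    [0,0.006,-0.005,-0.006,0],
    [0,0.006,-0.005,-0.006,0],
    [0,0.006,-0.005,-0.006,0],
    [0,0.004,0,-0.004,0],
    [0,0,0,0,0],
  ],
)

```text
time: 53.85
tool_pos: [0.5078, -0.4308, 0.2]
eef_rot: [0.493, 0.532, 0.454, -0.517]
force: [-0.4, -1.2, -0.2]
grip_width: 0.499
```

```bash
python3 st.py .5516 -.3666 .18
```

```text
t 53.85 p [ 0.5078 -0.4308  0.2   ] yaw -95.88 toolx [ 0.0531 -0.0276 -0.9982] grip 43.4 F [-0.4 -1.2 -0.2]
tool shift [ 0.0205  0.0359 -0.0688]
```

Call:
move_arm(
  rows=[
    [0,-0.035,0.04,0.025,0],
    [0,0,0,0,0],
    [0,0.006,-0.003,-0.008,0],
    [0,0.006,-0.003,-0.008,0],
    [0,0.006,-0.003,-0.008,0],
    [0,0.006,-0.003,-0.008,0],
    [0,0.006,-0.003,-0.008,0],
    [0,0.006,-0.003,-0.008,0],
    [0,0.004,0,-0.004,0],
    [0,0,0,0,0],
  ],
)

```text
time: 55.1
tool_pos: [0.5287, -0.3984, 0.1873]
eef_rot: [0.49, 0.532, 0.458, -0.517]
force: [0.1, 0.8, -0.3]
grip_width: 0.5
```

```bash
python3 st.py .5516 -.3666 .18
```

```text
t 55.1 p [ 0.5287 -0.3984  0.1873] yaw -95.83 toolx [ 0.0451 -0.0192 -0.9988] grip 43.5 F [ 0.1  0.8 -0.3]
tool shift [ 0.0077  0.0192 -0.034 ]
```

Tilt is down to 0.049. I'll do one more correction ending over the bit.

Call:
move_arm(
  rows=[
    [0,-0.035,0.045,0.025,0],
    [0,0,0,0,0],
    [0,0.006,-0.002,-0.007,0],
    [0,0.006,-0.002,-0.008,0],
    [0,0.006,-0.002,-0.008,0],
    [0,0.006,-0.002,-0.008,0],
    [0,0.006,-0.002,-0.008,0],
    [0,0.006,-0.002,-0.008,0],
    [0,0.004,0,-0.004,0],
    [0,0,0,0,0],
  ],
)

```text
time: 56.35
tool_pos: [0.5595, -0.368, 0.1744]
eef_rot: [0.485, 0.531, 0.463, -0.518]
force: [0.4, -0.5, -0.2]
grip_width: 0.501
```

```bash
python3 st.py .5512 -.3660 .080
```

```text
t 56.35 p [ 0.5595 -0.368   0.1744] yaw -95.81 toolx [ 0.0353 -0.0103 -0.9993] grip 43.6 F [ 0.4 -0.5 -0.2]
tool shift [ 0.094  -0.0119 -0.0018]
```

Call:
move_arm(
  rows=[
    [0,0.006,-0.006,-0.002,0],
    [0,0.012,-0.006,0,0],
    [0,0.02,0,0,0],
    [0,0.02,0,0,0],
    [0,0.016,0,0,0],
    [0,0.01,0,0,0],
    [0,0.006,0,0,0],
    [0,0,0,0,0],
    [0,0,0,0,0],
    [0,0,0,0,0],
  ],
)

```text
time: 57.6
tool_pos: [0.5503, -0.3666, 0.0772]
eef_rot: [0.485, 0.532, 0.463, -0.518]
force: [0.2, 0.3, 0.1]
grip_width: 0.501
```

```bash
python3 st.py .5509 -.3660 .057
```

```text
t 57.6 p [ 0.5503 -0.3666  0.0772] yaw -95.86 toolx [ 0.0352 -0.0106 -0.9993] grip 43.6 F [0.2 0.3 0.1]
tool shift [ 0.0202 -0.0002 -0.0008]
```

Call:
move_arm(
  rows=[
    [0,0.008,0,-0.001,0],
    [0,0.008,0,0,0],
    [0,0.004,0,0,0],
    [-1,0,0,0,0],
    [-1,0,0,0,0],
    [-1,0,0,0,0],
    [-1,0,0,0,0],
    [-1,0,0,0,0],
    [-1,0,0,0,0],
    [-1,0,0,0,0],
  ],
)

```text
time: 58.85
tool_pos: [0.5515, -0.366, 0.0566]
eef_rot: [0.485, 0.532, 0.462, -0.518]
force: [0.1, -0.1, -0.8]
grip_width: 0.237
```

```bash
python3 st.py .598 -.0905 .057
```

```text
t 58.85 p [ 0.5515 -0.366   0.0566] yaw -95.87 toolx [ 0.0361 -0.0113 -0.9993] grip 20.6 F [ 0.1 -0.1 -0.8]
tool shift [-0.0018  0.0182 -0.2788]
```

Call:
move_arm(
  rows=[
    [-1,-0.008,0,0,0],
    [-1,-0.02,0,0,0],
    [-1,-0.03,0,0,0],
    [-1,-0.025,0,0,0],
    [-1,-0.012,0,0,0],
    [-1,0,0.001,-0.01,0],
    [-1,0,0.002,-0.025,0],
    [-1,0,0.003,-0.04,0],
    [-1,0,0.003,-0.045,0],
    [-1,0,0.003,-0.045,0],
  ],
)

```text
time: 60.1
tool_pos: [0.576, -0.194, 0.1546]
eef_rot: [0.483, 0.532, 0.462, -0.519]
force: [0.5, 0.1, 0.3]
grip_width: 0.238
```

Call:
move_arm(
  rows=[
    [-1,0,0.003,-0.03,0],
    [-1,0,0.001,-0.015,-3],
    [-1,0,0,-0.006,-8],
    [-1,0,0,0,-10],
    [-1,0,0,0,-10],
    [-1,0,0,0,-10],
    [-1,0,0,0,-10],
    [-1,0,0,0,-10],
    [-1,0,0,0,-10],
    [-1,0,0,0,-6],
  ],
)

```text
time: 61.35
tool_pos: [0.5782, -0.1287, 0.144]
eef_rot: [0.707, 0.092, 0.695, -0.092]
force: [1.5, 0.3, -1.2]
grip_width: 0.24
```

```bash
python3 st.py .598 -.0905 .16
```

```text
t 61.35 p [ 0.5782 -0.1287  0.144 ] yaw -14.98 toolx [ 0.0173 -0.0021 -0.9998] grip 20.9 F [ 1.5  0.3 -1.2]
tool shift [-0.0157  0.042   0.0095]
```

Call:
move_arm(
  rows=[
    [-1,-0.006,0.006,0.001,-1.8],
    [-1,-0.006,0.013,0.003,0],
    [-1,0,0.013,0.003,0],
    [-1,0,0.007,0.002,0],
    [-1,0,0.003,0.001,0],
    [-1,0,0,0,0],
    [-1,0,0,0,0],
    [-1,0,0,0,0],
    [-1,0,0,0,0],
    [-1,0,0,0,0],
  ],
)

```text
time: 62.6
tool_pos: [0.5978, -0.0866, 0.1556]
eef_rot: [0.708, 0.081, 0.697, -0.081]
force: [0.4, 0.1, -0.8]
grip_width: 0.235
```

```bash
python3 st.py;  python3 shank.py .598 -.0905 w7
python3 - <<'E'
from h import *
f=np.load('w7.npz'); c={k:(f[k] if f[k].ndim else float(f[k])) for k in f if k not in 'pd'}
q=lambda X:(np.array(c['R'])@X+c['t'])
for X in((.5984,-.0904,.06),(.6075,-.0515,.06)):
    k=q(np.array(X)); u,v=c['fx']*k[0]/k[2]+c['cx'],c['fy']*k[1]/k[2]+c['cy']; print('expect',X,u,v)
cv2.imwrite('pics/w7c.png',cv2.resize(f['p'][130:330,180:380],(600,600))[:,:,::-1])
p,R,o=tool(); print('down1:',(np.array([0,0,-1])@R).round(4))
E
```

```text
t 62.6 p [ 0.5978 -0.0866  0.1556] yaw -13.19 toolx [ 0.015  -0.0015 -0.9999] grip 20.5 F [ 0.4  0.1 -0.8]
foot z ~ 0.113 n 301
[ 0.5966 -0.0909  0.1204] width 0.0093
[ 0.5967 -0.0905  0.1303] width 0.0091
[ 0.5967 -0.0902  0.1402] width 0.0087
[ 0.5966 -0.0899  0.1501] width 0.0097
[ 0.5968 -0.0894  0.16  ] width 0.0093
slope dxy/dz [0.002 0.038] foot xy [ 0.5966 -0.0912]
shift tool y,z [0.001  0.0012]
expect (0.5984, -0.0904, 0.06) 276.59715252995073 205.2784205748072
expect (0.6075, -0.0515, 0.06) 276.5793217450424 164.35662188279167
down1: [ 0.9999 -0.0019 -0.015 ]
```

View pics/w7c.png

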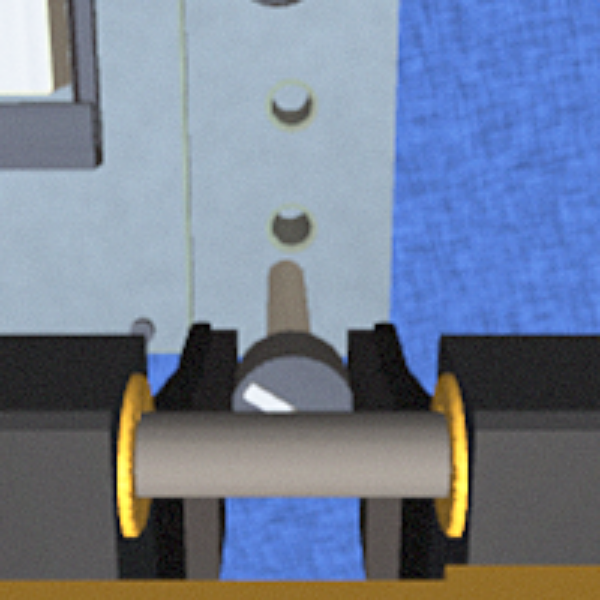

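The crop shows socket0 at crop pixel (291,226), exactly where it was predicted. The shank foot is at (286,265), about 2 mm off, so I'll correct that and descend.

Call:
move_arm(
  rows=[
    [-1,0,0.001,0.0016,0],
    [-1,0.006,0,0,0],
    [-1,0.012,0,-0.0003,0],
    [-1,0.014,0,-0.0003,0],
    [-1,0.014,0,-0.0003,0],
    [-1,0.01,0,0,0],
    [-1,0.005,0,0,0],
    [-1,0,0,0,0],
    [-1,0,0,0,0],
    [-1,0,0,0,0],
  ],
)

```text
time: 63.9
tool_pos: [0.5993, -0.0857, 0.0895]
eef_rot: [0.707, 0.081, 0.698, -0.081]
force: [-0.6, -0.5, -0.5]
grip_width: 0.239
```

```bash
python3 st.py;  python3 shank.py .5984 -.0904 w8
```

```text
t 63.9 p [ 0.5993 -0.0857  0.0895] yaw -13.2 toolx [ 0.0138 -0.0012 -0.9999] grip 20.8 F [-0.6 -0.5 -0.5]
foot z ~ 0.0692 n 205
[ 0.5984 -0.0893  0.0736] width 0.0088
[ 0.5984 -0.0893  0.0796] width 0.0092
[ 0.5984 -0.0889  0.0856] width 0.0097
[ 0.5982 -0.0888  0.0916] width 0.0094
[ 0.5986 -0.0884  0.0976] width 0.0085
slope dxy/dz [0.007 0.038] foot xy [ 0.5983 -0.0895]
shift tool y,z [-0.0008  0.0003]
```

Inside the socket with no contact force, so I'll lower it the rest of the way and release.

Call:
move_arm(
  rows=[
    [-1,0.006,-0.0005,0,0],
    [-1,0.007,-0.0005,0,0],
    [-1,0.005,0,0,0],
    [-1,0.002,0,0,0],
    [-1,0,0,0,0],
    [0,0,0,0,0],
    [0,0,0,0,0],
    [0,0,0,0,0],
    [0,0,0,0,0],
    [0,0,0,0,0],
  ],
)

```text
time: 65.2
tool_pos: [0.6002, -0.087, 0.0693]
eef_rot: [0.708, 0.081, 0.697, -0.081]
force: [1.2, -0.1, -0.0]
grip_width: 0.496
```

Call:
move_arm(
  rows=[
    [0,-0.006,0,0,0],
    [0,-0.012,0,0,0],
    [0,-0.02,0,0,0],
    [0,-0.025,0,0,0],
    [0,-0.025,0,0,0],
    [0,-0.02,0,0,0],
    [0,-0.012,0,0,0],
    [0,-0.006,0,0,0],
    [0,0,0,0,0],
    [0,0,0,0,0],
  ],
)

```text
time: 66.45
tool_pos: [0.5993, -0.0871, 0.2079]
eef_rot: [0.71, 0.081, 0.695, -0.082]
force: [-0.2, 0.2, -0.5]
grip_width: 0.501
```

```bash
python3 st.py;  python3 bits.py; python3 mat.py
python3 - <<'E'
from h import *
c,p,d=grab('wrist'); c2,p2,d2=grab('scene')
np.savez('w9.npz',p=p,d=d,**c)
cv2.imwrite('pics/c1.png',np.hstack([cv2.resize(p,(400,300)),cv2.resize(p2[130:305,200:433],(400,300))])[:,:,::-1])
E
```

```text
t 66.45 p [ 0.5993 -0.0871  0.2079] yaw -13.19 toolx [ 0.0219 -0.0034 -0.9998] grip 43.6 F [-0.2  0.2 -0.5]
side [630.2  63.3] 17.6 top z [0.1106 0.1138]
side [609.9  -8.6] 14.6 top z [0.1109 0.1155]
side [593.6 -93.5] 12.4 top z [0.1099 0.115 ]
scene [635.5  66. ] 15.9 top z [0.1126 0.1163]
scene [612.4  -8.2] 15.8 top z [0.1125 0.1163]
scene [596.8 -91.4] 11.8 top z [0.1124 0.1168]
side cover z [0.0021 0.0066 0.0109] rect(mat frame mm) ((-40.77678680419922, -31.804054260253906), (249.3243408203125, 69.07241821289062), 1.4325687885284424)
  mat dark range [[-0.143, -0.047], [0.145, 0.053]]
scene cover z [0.0034 0.008  0.0126] rect(mat frame mm) ((-40.19744873046875, -31.81670379638672), (65.42515563964844, 235.8280487060547), 89.72662353515625)
  mat dark range [[-0.145, -0.052], [0.15, 0.056]]
```

View pics/c1.png

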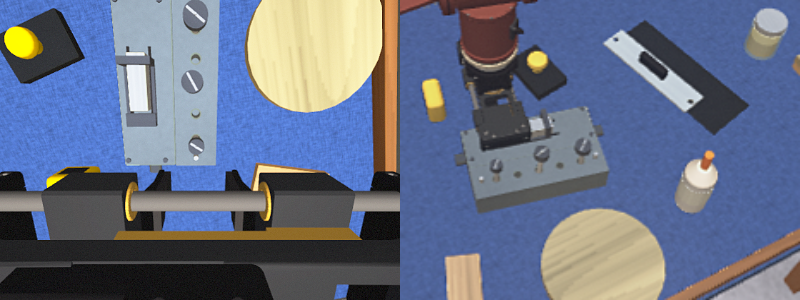

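All three bits are home. The scene view shows the cover has been knocked about (-40,-32) mm in the mat frame and now overhangs the edge. I'll put it back before locking.

Call:
move_arm(
  rows=[
    [0,0,0.011,-0.006,0],
    [0,0,0.023,-0.012,0],
    [0,0,0.038,-0.02,0],
    [0,0,0.045,-0.0245,0],
    [0,0,0.045,-0.0245,0],
    [0,0,0.045,-0.0245,0],
    [0,0,0.045,-0.0245,0],
    [0,0,0.045,-0.0245,0],
    [0,0,0.038,-0.02,0],
    [0,0,0.02,-0.012,0],
  ],
)

```text
time: 68.0
tool_pos: [0.4859, 0.3188, 0.2042]
eef_rot: [0.71, 0.083, 0.695, -0.081]
force: [0.2, 0.9, 0.7]
grip_width: 0.495
```

Call:
move_arm(
  rows=[
    [0,0,0.01,-0.005,4],
    [0,0,0,0,8],
    [0,0,0,0,10],
    [0,0,0,0,10],
    [0,0,0,0,10],
    [0,0,0,0,9],
    [0,0,0,0,6],
    [0,0,0,0,4],
    [0,0,0,0,0],
    [0,0,0,0,0],
  ],
)

```text
time: 69.25
tool_pos: [0.474, 0.3378, 0.2032]
eef_rot: [0.563, 0.438, 0.554, -0.43]
force: [-0.3, -0.5, -0.1]
grip_width: 0.501
```

```bash
python3 st.py .4862 .3255 .1; python3 mat.py
python3 - <<'E'
from h import *
c,p,d=grab('side'); P=cloud(c,d); M=np.array([.4862,.3255])
h=cv2.cvtColor(p,cv2.COLOR_RGB2HSV)
m=(np.linalg.norm(P[...,:2]-M,axis=2)<.06)&(P[...,2]>.02)&(P[...,2]<.05)
print('side rib',cv2.minAreaRect((P[m][:,:2]*1000).astype(np.float32)) if m.sum()>5 else 0, P[...,2][m].mean())
c,p,d=grab('scene'); P=cloud(c,d)
m=(np.linalg.norm(P[...,:2]-M,axis=2)<.06)&(P[...,2]>.02)&(P[...,2]<.05)
print('scene rib',cv2.minAreaRect((P[m][:,:2]*1000).astype(np.float32)) if m.sum()>5 else 0, P[...,2][m].mean())
E
```

```text
t 69.25 p [0.474  0.3378 0.2032] yaw -75.67 toolx [ 0.0179  0.001  -0.9998] grip 43.6 F [-0.3 -0.5 -0.1]
tool shift [0.1034 0.007  0.0146]
side cover z [0.0021 0.0066 0.011 ] rect(mat frame mm) ((-37.43585968017578, -31.401378631591797), (247.4898223876953, 66.450439453125), 1.4870491027832031)
  mat dark range [[-0.146, -0.048], [0.145, 0.053]]
scene cover z [0.0033 0.008  0.0125] rect(mat frame mm) ((-40.351783752441406, -31.029216766357422), (66.62955474853516, 236.347900390625), 89.67369079589844)
  mat dark range [[-0.146, -0.05], [0.15, 0.057]]
side rib ((484.5234680175781, 322.0945129394531), (72.0641098022461, 19.863529205322266), 14.008054733276367) 0.029502036791192652
scene rib ((486.973388671875, 322.5443420410156), (69.48908996582031, 18.923120498657227), 15.32079792022705) 0.031523017718676966
```

Call:
move_arm(
  rows=[
    [0,0.008,0.004,0.007,0.5],
    [0,0.018,0.004,0.007,0],
    [0,0.028,0,0,0],
    [0,0.03,0,0,0],
    [0,0.03,0,0,0],
    [0,0.025,0,0,0],
    [0,0.015,0,0,0],
    [0,0.006,0,0,0],
    [0,0,0,0,0],
    [0,0,0,0,0],
  ],
)

```text
time: 70.7
tool_pos: [0.4896, 0.3205, 0.0312]
eef_rot: [0.56, 0.44, 0.551, -0.435]
force: [0.3, 0.1, 0.5]
grip_width: 0.501
```

```bash
python3 st.py .486 .324 -.001
```

```text
t 70.7 p [0.4896 0.3205 0.0312] yaw -76.43 toolx [ 0.0144 -0.0019 -0.9999] grip 43.5 F [0.3 0.1 0.5]
tool shift [ 0.0322 -0.0031 -0.0044]
```

Call:
move_arm(
  rows=[
    [0,0.008,-0.003,-0.004,0],
    [0,0.012,0,0,0],
    [0,0.008,0,0,0],
    [0,0.003,0,0,0],
    [-1,0,0,0,0],
    [-1,0,0,0,0],
    [-1,0,0,0,0],
    [-1,0,0,0,0],
    [-1,0,0,0,0],
    [-1,0,0,0,0],
  ],
)

```text
time: 71.95
tool_pos: [0.4874, 0.3249, 0.0]
eef_rot: [0.561, 0.441, 0.551, -0.433]
force: [0.6, 0.7, -1.5]
grip_width: 0.17
```

```bash
python3 st.py .518 .366 .02
```

```text
t 71.95 p [0.4874 0.3249 0.    ] yaw -76.41 toolx [ 0.0177 -0.     -0.9998] grip 14.8 F [ 0.6  0.7 -1.5]
tool shift [-0.0194  0.0398 -0.0327]
```

Call:
move_arm(
  rows=[
    [-1,-0.006,0,0,0],
    [-1,-0.01,0,0,0],
    [-1,-0.006,0.004,-0.003,0],
    [-1,0,0.01,-0.008,0],
    [-1,0,0.012,-0.009,0],
    [-1,0,0.009,-0.007,0],
    [-1,0,0.005,-0.0045,0],
    [-1,0,0,0,0],
    [-1,0,0,0,0],
    [-1,0,0,0,0],
  ],
)

```text
time: 73.2
tool_pos: [0.5198, 0.3674, 0.0234]
eef_rot: [0.56, 0.441, 0.551, -0.434]
force: [0.5, -0.5, -2.0]
grip_width: 0.165
```

```bash
python3 st.py .519 .3655 .001
```

```text
t 73.2 p [0.5198 0.3674 0.0234] yaw -76.4 toolx [ 1.650e-02 -7.000e-04 -9.999e-01] grip 14.4 F [ 0.5 -0.5 -2. ]
tool shift [ 0.0224 -0.0016  0.0016]
```

Call:
move_arm(
  rows=[
    [-1,0.008,-0.0015,0.0015,0],
    [-1,0.008,0,0,0],
    [-1,0.004,0,0,0],
    [-1,0.002,0,0,0],
    [-1,0,0,0,0],
    [-1,0,0,0,0],
    [0,0,0,0,0],
    [0,0,0,0,0],
    [0,0,0,0,0],
    [0,0,0,0,0],
  ],
)

```text
time: 74.45
tool_pos: [0.5199, 0.3657, 0.0014]
eef_rot: [0.561, 0.442, 0.551, -0.433]
force: [-0.2, -0.4, 0.2]
grip_width: 0.476
```

```bash
python3 st.py
```

```text
t 74.45 p [0.5199 0.3657 0.0014] yaw -76.42 toolx [ 1.860e-02  4.000e-04 -9.998e-01] grip 41.4 F [-0.2 -0.4  0.2]
```

Call:
move_arm(
  rows=[
    [0,-0.006,0,0,0],
    [0,-0.015,0,0,0],
    [0,-0.025,0,0,0],
    [0,-0.035,0,0,0],
    [0,-0.035,0,0,0],
    [0,-0.03,0,0,0],
    [0,-0.02,0,0,0],
    [-1,-0.01,0,0,0],
    [-1,0,0,0,0],
    [-1,0,0,0,0],
  ],
)

```text
time: 75.7
tool_pos: [0.5172, 0.3661, 0.191]
eef_rot: [0.562, 0.444, 0.55, -0.431]
force: [-0.2, -0.2, -0.0]
grip_width: 0.245
```

```bash
python3 mat.py; python3 st.py .5375 -.003 .2
python3 - <<'E'
from h import *
# plunger geometry expectations
a=np.radians(-13.15); R=np.array([[np.cos(a),-np.sin(a)],[np.sin(a),np.cos(a)]])
H=np.array([.6166,-.0128])-R@[.042,0]; print('H',H)
f=np.load('wrist0.npz'); c={k:(f[k] if f[k].ndim else float(f[k])) for k in f if k not in 'pd'}
P=cloud(c,f['d']); L=(P[...,:2]-H)@R
z=P[...,2]
m=(abs(L[...,0]+.04)<.03)&(abs(L[...,1])<.08)&(z>.066)
for lo,hi in((.068,.078),(.079,.089),(.092,.102)):
    k=m&(z>lo)&(z<hi); print(lo,hi,k.sum(),'x',np.percentile(L[k][:,0],[2,50,98]).round(4),'y',np.percentile(L[k][:,1],[2,50,98]).round(4),'z',np.median(z[k]).round(4))
E
```

```text
side cover z [0.0017 0.0067 0.0114] rect(mat frame mm) ((-1.7384490966796875, 0.4195404052734375), (236.48910522460938, 66.80099487304688), 0.0627160370349884)
  mat dark range [[-0.147, -0.052], [0.147, 0.055]]
scene cover z [0.0038 0.0081 0.0134] rect(mat frame mm) ((-0.44724273681640625, 0.3509864807128906), (238.82603454589844, 64.65951538085938), 0.16598188877105713)
  mat dark range [[-0.146, -0.051], [0.15, 0.056]]
t 75.8 p [0.5171 0.366  0.1907] yaw -76.42 toolx [ 0.0235  0.0031 -0.9997] grip 13.5 F [ 0.1 -0.8 -0.2]
tool shift [-0.01   -0.0666  0.3635]
H [ 0.57570133 -0.00324495]
0.068 0.078 874 x [-0.0612 -0.0371 -0.0173] y [-0.0574 -0.0437  0.0443] z 0.0742
0.079 0.089 1779 x [-0.0524 -0.0391 -0.0262] y [-0.0323  0.0018  0.0434] z 0.0833
0.092 0.102 566 x [-0.0611 -0.0396 -0.0176] y [0.0279 0.0331 0.0378] z 0.0973
```

The cover is back, centred on the mat within 2 mm. Next, over to the plunger with fingers shut and the jaw axis along the housing's y, so the gripper body clears the bit heads.

Call:
move_arm(
  rows=[
    [-1,0,-0.002,0.01,0],
    [-1,0,-0.004,0.021,0],
    [-1,0,-0.006,0.035,0],
    [-1,0,-0.008,0.045,0],
    [-1,0,-0.008,0.045,0],
    [-1,0,-0.008,0.045,0],
    [-1,0,-0.008,0.045,0],
    [-1,0,-0.007,0.042,0],
    [-1,0,-0.006,0.033,0],
    [-1,0,-0.003,0.015,0],
  ],
)

```text
time: 77.05
tool_pos: [0.5329, 0.0038, 0.1864]
eef_rot: [0.56, 0.441, 0.549, -0.435]
force: [0.6, 1.0, -0.3]
grip_width: 0.002
```

Call:
move_arm(
  rows=[
    [-1,0,0,0,3],
    [-1,0,0,0,7],
    [-1,0,0,0,8],
    [-1,0,0,0,6],
    [-1,0,0,0,3],
    [-1,0,0,0,0],
    [-1,0,0,0,0],
    [-1,0,0,0,0],
    [-1,0,0,0,0],
    [-1,0,0,0,0],
  ],
)

```text
time: 78.3
tool_pos: [0.5297, 0.002, 0.1848]
eef_rot: [0.436, 0.563, 0.43, -0.555]
force: [1.0, 0.2, -0.5]
grip_width: 0.006
```

```bash
python3 st.py .540 .0155 .08
```

```text
t 78.3 p [0.5297 0.002  0.1848] yaw -104.46 toolx [ 1.460e-02 -8.000e-04 -9.999e-01] grip 0.5 F [ 1.   0.2 -0.5]
tool shift [ 0.1049  0.0051 -0.0153]
```

Call:
move_arm(
  rows=[
    [-1,0.006,0.002,-0.005,-1.3],
    [-1,0.014,0.003,-0.006,0],
    [-1,0.02,0,-0.004,0],
    [-1,0.024,0,0,0],
    [-1,0.02,0,0,0],
    [-1,0.012,0,0,0],
    [-1,0.006,0,0,0],
    [-1,0,0,0,0],
    [-1,0,0,0,0],
    [-1,0,0,0,0],
  ],
)

```text
time: 79.55
tool_pos: [0.5408, 0.0181, 0.0761]
eef_rot: [0.443, 0.557, 0.437, -0.549]
force: [0.8, -1.0, 0.3]
grip_width: 0.005
```

```bash
python3 st.py .540 .0155 .065
python3 - <<'E'
from h import *
c,p,d=grab('wrist'); c2,p2,d2=grab('side')
cv2.imwrite('pics/d1.png',np.hstack([cv2.resize(p,(400,300)),cv2.resize(p2[180:260,235:342],(400,300))])[:,:,::-1])
E
```

```text
t 79.55 p [0.5408 0.0181 0.0761] yaw -102.97 toolx [ 1.410e-02 -3.000e-04 -9.999e-01] grip 0.5 F [ 0.8 -1.   0.3]
tool shift [ 0.0111 -0.0003  0.0027]
```

View pics/d1.png

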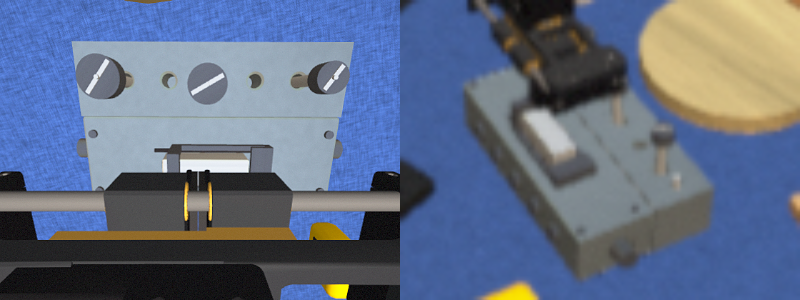

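The wrist view shows the shut fingers at (199,200) between the crossbar (left, ~170) and the lip (right, ~260). Pressing down now.

Call:
move_arm(
  rows=[
    [-1,0.006,0,0.0027,0],
    [-1,0.006,0,0,0],
    [-1,0.004,0,0,0],
    [-1,0.003,0,0,0],
    [-1,0.003,0,0,0],
    [-1,0.003,0,0,0],
    [-1,0.003,0,0,0],
    [-1,0.002,0,0,0],
    [-1,0.001,0,0,0],
    [-1,0.001,0,0,0],
  ],
)

```text
time: 80.9
tool_pos: [0.5407, 0.0151, 0.0433]
eef_rot: [0.444, 0.557, 0.437, -0.549]
force: [-2.6, 0.1, 5.5]
grip_width: 0.007
```

```bash
python3 st.py .540 .0155 .042
```

```text
t 80.9 p [0.5407 0.0151 0.0433] yaw -102.97 toolx [ 1.410e-02 -5.000e-04 -9.999e-01] grip 0.6 F [-2.6  0.1  5.5]
tool shift [ 0.0013 -0.0008 -0.0002]
```

Call:
move_arm(
  rows=[
    [-1,0.002,0,0,0],
    [-1,0.002,0,0,0],
    [-1,0.002,0,0,0],
    [-1,0.002,0,0,0],
    [-1,0.001,0,0,0],
    [-1,0.001,0,0,0],
    [-1,0.001,0,0,0],
    [-1,0.001,0,0,0],
    [-1,0.001,0,0,0],
    [-1,0.001,0,0,0],
  ],
)

```text
time: 82.15
tool_pos: [0.5406, 0.0151, 0.035]
eef_rot: [0.444, 0.556, 0.438, -0.55]
force: [-6.8, 0.2, 11.3]
grip_width: 0.007
```

```bash
python3 st.py .540 .0155 .042
```

```text
t 82.15 p [0.5406 0.0151 0.035 ] yaw -102.93 toolx [ 0.0123 -0.001  -0.9999] grip 0.6 F [-6.8  0.2 11.3]
tool shift [-0.007  -0.0006 -0.0003]
```

Call:
move_arm(
  rows=[
    [-1,0.001,0,-0.003,0],
    [-1,0.001,0,-0.004,0],
    [-1,0.001,0,-0.004,0],
    [-1,0.001,0,-0.004,0],
    [-1,0.001,0,-0.004,0],
    [-1,0.001,0,-0.004,0],
    [-1,0.001,0,-0.004,0],
    [-1,0.001,0,-0.003,0],
    [-1,0.001,0,-0.002,0],
    [-1,0.001,0,0,0],
  ],
)

```text
time: 83.4
tool_pos: [0.5513, 0.0327, 0.0351]
eef_rot: [-0.451, -0.552, -0.431, 0.553]
force: [-5.4, 2.1, 12.0]
grip_width: 0.005
```

```bash
cat > hs.py <<'E'
from h import *
a=np.radians(-13.15); R=np.array([[np.cos(a),-np.sin(a)],[np.sin(a),np.cos(a)]]); H=np.array([.5757,-.00324])
p,Rt,o=tool(); tip=p-.025*Rt[:,0]; F=o['force']
print('t',round(o['time'],2),'tip housing xy',((tip[:2]-H)@R).round(4),'rep z',p[2].round(4),'F housing',(F[:2]@R).round(1),F[2].round(1),'toolx',Rt[:,0].round(3))
E
python3 hs.py
```

```text
t 83.4 tip housing xy [-0.0325  0.0299] rep z 0.0351 F housing [-5.7  0.8] 12.0 toolx [ 0.016 -0.024 -1.   ]
```

Call:
move_arm(
  rows=[
    [-1,0.001,-0.002,-0.002,0],
    [-1,0.001,-0.002,-0.003,0],
    [-1,0.001,-0.002,-0.003,0],
    [-1,0.001,-0.002,-0.003,0],
    [-1,0.001,-0.001,-0.003,0],
    [-1,0.001,-0.001,-0.003,0],
    [-1,0.001,-0.001,-0.002,0],
    [-1,0.001,-0.001,-0.002,0],
    [-1,0.001,-0.001,-0.002,0],
    [-1,0.001,0,0,0],
  ],
)

```text
time: 84.65
tool_pos: [0.5533, 0.0374, 0.0361]
eef_rot: [-0.464, -0.549, -0.418, 0.556]
force: [-5.5, 2.3, 9.2]
grip_width: 0.008
```

```bash
python3 hs.py
```

```text
t 84.65 tip housing xy [-0.0322  0.0356] rep z 0.0361 F housing [-5.9  1. ] 9.2 toolx [ 0.033 -0.056 -0.998]
```

```bash
cat > kp.py <<'E'
from h import *
a=np.radians(-13.15); R=np.array([[np.cos(a),-np.sin(a)],[np.sin(a),np.cos(a)]]); H=np.array([.5757,-.00324])
for n in('wrist','side','scene'):
    c,p,d=grab(n); P=cloud(c,d); L=(P[...,:2]-H)@R; z=P[...,2]
    m=(abs(L[...,0]+.04)<.035)&(abs(L[...,1])<.09)
    for nm,lo,hi in(('lip/plunger',.0645,.0705),('lip',.071,.079),('plungerout',.080,.087),('bar',.0925,.102)):
        k=m&(z>lo)&(z<hi)
        if k.sum()>5: print(n,nm,k.sum(),'x',np.percentile(L[k][:,0],[3,50,97]).round(3),'y',np.percentile(L[k][:,1],[3,50,97]).round(3),'z',np.median(z[k]).round(4))
E
python3 kp.py
python3 - <<'E'
from h import *
c,p,d=grab('side'); c1,p1,d1=grab('wrist')
cv2.imwrite('pics/d2.png',np.hstack([cv2.resize(p1[200:320,180:340],(400,300)),cv2.resize(p[185:255,240:333],(400,300))])[:,:,::-1])
E
```

```text
wrist lip/plunger 1268 x [-0.023 -0.02  -0.018] y [-0.032  0.014  0.051] z 0.0664
wrist lip 852 x [-0.032 -0.022 -0.018] y [-0.038 -0.028  0.054] z 0.0743
wrist plungerout 214 x [-0.024 -0.023 -0.018] y [0.028 0.037 0.055] z 0.0829
wrist bar 218 x [-0.026 -0.024 -0.022] y [0.03  0.036 0.042] z 0.0966
side lip/plunger 76 x [-0.063 -0.047 -0.021] y [-0.041  0.003  0.047] z 0.0665
side lip 48 x [-0.063 -0.044 -0.023] y [-0.041 -0.028  0.047] z 0.0735
side plungerout 13 x [-0.063 -0.046 -0.041] y [0.024 0.046 0.055] z 0.0828
side bar 13 x [-0.064 -0.055 -0.044] y [0.023 0.046 0.056] z 0.0954
scene lip/plunger 119 x [-0.059 -0.033 -0.017] y [-0.068  0.001  0.039] z 0.0667
scene lip 61 x [-0.048 -0.028 -0.018] y [-0.038 -0.024  0.05 ] z 0.0747
scene plungerout 10 x [-0.028 -0.023 -0.018] y [-0.01   0.043  0.055] z 0.0845
scene bar 21 x [-0.027 -0.023 -0.018] y [0.026 0.044 0.055] z 0.0961
```

View pics/d2.png

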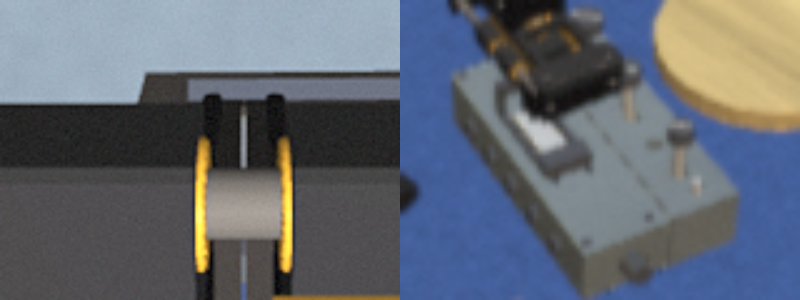

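Side view and depth put the crossbar face at about y = 0.045 (from 0.028) and show the lip moved about 16 mm, so the keeper is at roughly 16–17 mm. I'll push the last few millimetres.

Call:
move_arm(
  rows=[
    [-1,0.001,0,-0.005,0],
    [-1,0.001,0,-0.006,0],
    [-1,0.001,0,-0.006,0],
    [-1,0.001,0,-0.006,0],
    [-1,0.001,0,-0.004,0],
    [-1,0.001,0,-0.003,0],
    [-1,0,0,0,0],
    [-1,0,0,0,0],
    [-1,0,0,0,0],
    [-1,0,0,0,0],
  ],
)

```text
time: 86.15
tool_pos: [0.5523, 0.0343, 0.0389]
eef_rot: [-0.472, -0.531, -0.409, 0.572]
force: [-3.8, 0.4, 6.3]
grip_width: 0.003
```

```bash
python3 hs.py; python3 kp.py
```

```text
t 86.15 tip housing xy [-0.0321  0.0338] rep z 0.0389 F housing [-3.7 -0.5] 6.3 toolx [ 0.01  -0.107 -0.994]
wrist lip/plunger 1178 x [-0.023 -0.02  -0.018] y [-0.032  0.013  0.051] z 0.0664
wrist lip 792 x [-0.03  -0.021 -0.018] y [-0.038 -0.024  0.055] z 0.0743
wrist plungerout 218 x [-0.023 -0.022 -0.018] y [0.027 0.037 0.055] z 0.083
wrist bar 256 x [-0.027 -0.023 -0.022] y [0.03  0.036 0.042] z 0.0961
side lip/plunger 93 x [-0.064 -0.044 -0.022] y [-0.04   0.005  0.047] z 0.0673
side lip 58 x [-0.064 -0.045 -0.022] y [-0.041 -0.027  0.049] z 0.0732
side plungerout 8 x [-0.063 -0.052 -0.041] y [0.025 0.042 0.054] z 0.0833
side bar 22 x [-0.063 -0.048 -0.042] y [0.022 0.043 0.056] z 0.0969
scene lip/plunger 114 x [-0.057 -0.032 -0.016] y [-0.055  0.004  0.046] z 0.0669
scene lip 82 x [-0.053 -0.032 -0.016] y [-0.039 -0.023  0.049] z 0.0743
scene plungerout 16 x [-0.031 -0.022 -0.018] y [-0.005  0.033  0.057] z 0.0821
scene bar 21 x [-0.029 -0.023 -0.019] y [0.027 0.043 0.056] z 0.0972
```

Run:
```python
from h import *
p,R,o=tool(); print('up',(np.array([0,0,1])@R).round(3)); a=np.radians(-13.15)
print('hous +y',(np.array([-np.sin(a),np.cos(a),0])@R).round(3))
```

```text
up [-0.994  0.034  0.102]
hous +y [-0.102  0.008 -0.995]
```

Call:
move_arm(
  rows=[
    [-1,-0.004,0,0.0005,0],
    [-1,-0.006,0,0.0005,0],
    [-1,-0.01,0,0.001,0],
    [-1,-0.015,0,0.0015,0],
    [-1,-0.02,0,0.002,0],
    [-1,-0.025,0,0.0025,0],
    [-1,-0.025,0,0.0025,0],
    [-1,-0.015,0,0.0015,0],
    [-1,-0.006,0,0,0],
    [-1,0,0,0,0],
  ],
)

```text
time: 87.55
tool_pos: [0.5491, 0.0364, 0.1737]
eef_rot: [-0.473, -0.532, -0.408, 0.571]
force: [-1.3, 0.3, 0.2]
grip_width: 0.005
```

```bash
python3 hs.py; python3 kp.py
```

```text
t 87.55 tip housing xy [-0.0359  0.0351] rep z 0.1737 F housing [-1.4  0. ] 0.2 toolx [ 0.015 -0.106 -0.994]
wrist lip/plunger 2124 x [-0.061 -0.039 -0.019] y [-0.018  0.013  0.044] z 0.0689
wrist lip 886 x [-0.061 -0.039 -0.019] y [-0.038 -0.028 -0.004] z 0.0744
wrist plungerout 11 x [-0.018 -0.018 -0.018] y [0.048 0.052 0.057] z 0.085
wrist bar 509 x [-0.06  -0.039 -0.019] y [0.048 0.053 0.057] z 0.0974
side lip/plunger 112 x [-0.063 -0.04  -0.021] y [-0.041  0.001  0.049] z 0.0677
side lip 52 x [-0.064 -0.048 -0.022] y [-0.041 -0.027  0.053] z 0.0732
side plungerout 11 x [-0.064 -0.053 -0.024] y [0.044 0.048 0.054] z 0.0858
side bar 29 x [-0.063 -0.043 -0.023] y [0.043 0.048 0.057] z 0.0959
scene lip/plunger 173 x [-0.061 -0.039 -0.018] y [-0.039  0.011  0.046] z 0.0676
scene lip 107 x [-0.061 -0.036 -0.018] y [-0.038 -0.023  0.05 ] z 0.0734
scene plungerout 10 x [-0.061 -0.022 -0.017] y [0.047 0.048 0.055] z 0.0841
scene bar 42 x [-0.061 -0.039 -0.017] y [0.047 0.052 0.057] z 0.0958
```

The plunger top is at z = 0.069, so it is trapped. The crossbar has moved 20 mm, from 0.033 to 0.053. Final checks before handing in.

```bash
python3 mat.py; python3 bits.py
python3 - <<'E'
from h import *
c,p,d=grab('scene'); f=np.load('scene0.npz'); c1,p1,d1=grab('side')
cv2.imwrite('pics/e1.png',np.hstack([cv2.resize(p[100:340,60:480],(460,263)),cv2.resize(p1[120:380,150:480],(334,263))])[:,:,::-1])
E
```

```text
side cover z [0.0021 0.0066 0.0111] rect(mat frame mm) ((2.5384597778320312, -1.0893669128417969), (67.39913940429688, 242.9132080078125), 89.28746795654297)
  mat dark range [[-0.146, -0.052], [0.144, 0.055]]
scene cover z [0.003  0.0082 0.0125] rect(mat frame mm) ((-0.4807891845703125, -0.9314002990722656), (236.89291381835938, 65.5050048828125), 0.6927780508995056)
  mat dark range [[-0.146, -0.051], [0.15, 0.056]]
side [629.2  64.5] 17.0 top z [0.1108 0.115 ]
side [612.1 -10.3] 14.9 top z [0.11  0.115]
side [594.2 -93.9] 12.0 top z [0.1103 0.1147]
scene [635.2  64.9] 15.9 top z [0.1127 0.1173]
scene [613.6  -7.2] 14.6 top z [0.1111 0.1167]
scene [598.7 -92.6] 12.2 top z [0.1131 0.1167]
```

View pics/e1.png

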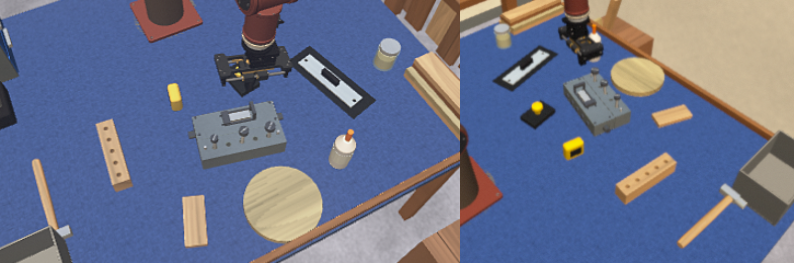

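The final picture shows the block empty, three bits in the head, the cover centred on the mat, and the other things where they were. Handing in.

```bash
python3 -c "
from workcell import env
print(env.job_done())"
```

```text
the job is handed in; nothing more can be done
None
```

The job is handed in, with no verdict reported. The cover is flat on the mat, all three bits that were present are in sockets 0, 2 and 4, and the keeper traps the plunger.

- **Cover:** last check put it within about 3 mm of the mat's centre and within 1° of its axis, lying flat. It was knocked about 5 cm aside partway through, so I picked it up and laid it back before locking the head.
- **Bits:** all three head tops measured about 0.110–0.113 m (0.114 expected when home). The socket 2 bit leans slightly, by roughly 0.06 rad against the 0.12 limit.
- **Lock:** the plunger's top measured 0.069 m, about 15 mm in, and it stayed there after I let go. The keeper travelled about 20 mm from where it started, against the 16 mm needed. I couldn't confirm the last 1–2 mm to its stop, though it resisted further pushing.
- **Other things:** nothing on the bench looked moved in the final picture. I didn't measure their positions.

**Disagreements along the way:**
- The camera showed the fingertips about 25 mm above the reported TCP, so the first grasp of the cover closed on nothing. When I pressed the plunger, the force suggested a larger offset, about 33 mm.
- The tool picked up a tilt during fast moves, up to about 0.10 rad. I partly corrected it for the third bit, but it came back while pushing the keeper.

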